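# Strip the pellet die into its fitted tray

## Robot

A 6-joint arm with a two-finger parallel gripper is mounted at the origin on a cart in front of the work surface, level with it; the furniture and walls round the work are solid. World frame = base frame: x ahead of the robot, y to its left, z up, the work surface at z = 0. Lengths are in mm, angles in rad, forces in N, time in s.
With the tool pointing down it reaches from about 350 to 975 mm from the base axis. Payload 7.1 kg.
Tool frame: the origin (TCP) lies at the very end of the fingers, on their centre line; the grasp point (between the pads) lies 19 mm behind it; y points along the fingers, z is the direction in which the jaws open and shut, and the axes are right-handed (so a half turn about y gives the same grasp; the last joint's range is limited). The gripper opens to 88 mm and grips with 3 to 60 N. Pads are 20 mm wide; open, the fingers measure 115 mm over their backs; the gripper's body (75 mm by 178 mm) begins 61 mm behind the grasp point.
Start: joints at [1.307, 0.423, 1.63, -0, 1.089, -0.019], TCP at [151.445, 606.357, 222.675] pointing down, gripper open.
Joint ranges: [-3, 3], [-0.9, 2.11], [0.09, 2.58], [-1.31, 4.45], [0.11, 2.69], [-2.54, 2.54]. Speed limits (rad/s): [2.39, 2.39, 3.01, 3.14, 3.14, 3.14].

## Interface

Orientations are given as a rotation vector (axis times angle).
In Python, from workcell import ctrl gives the robot as it stands.
- The arm moves only by the shell command python3 -m jog 'ROWS'. ROWS is JSON, a list of rows, each a list of 3 entries, a list of its own where there are three numbers: the opening, from 0 (shut) to 1 (fully open), then the shift along the tool's x, y, z in cm, then the turn, a rotation vector about the tool's x, y, z in rad. In form: [[claw, [dx, dy, dz], [wx, wy, wz]], ...]. A call has 1 to 8 rows; each row is the pose to reach, as a shift and turn from the pose commanded when the call began, along the tool's axes at that moment; what a row does not reach only later rows make up. A row lasts 1/10 s, in which the tool goes at most 50 mm and 8.59 degrees, less where a joint would pass 70% of its speed; a pose out of reach is approached as far as the arm can. A call with a gripper value outside its range is refused whole. The fingers move at their own pace and stop on an object; the grip force is fixed at half the most. Time passes only in rows, so rows that repeat a pose let the fingers close. It gives the time, the measured TCP pose, the force and the opening at its end, in the units of the state.
- ctrl.get_obs(): the state, without advancing time (a new reading comes with each control period).
- ctrl.get_image(name): name is "side" or "top" or "wrist"; returns a dict with "color" (400x640x3 uint8, red, green, blue), "z_map" (400x640 float32, mm along the optical axis (not along the pixel's ray), 0 where there is no reading), "fx", "fy", "cx", "cy" (pixels), "dist_coeffs" ([k1, k2, p1, p2, k3] as OpenCV has them; the pictures are not rectified), "pose" (4x4, takes a point from camera to world coordinates). Camera axes: x right, y down, z forward; pixel columns grow to the right and rows downward; lengths in mm; the calibration is good to about 2 mm. A picture is of the moment at which its call begins.
- ctrl.close_job(): hands the job in, once; it reports no verdict.
The state is a dict: "t": time; "qpos": joint angles; "qvel": joint speeds; "joint_torque": joint torques, N m; "ee_pos": TCP position; "orientation": TCP orientation; "ft_force": force on the tool from outside, world axes, zero at the start; "moment": the same for the moment, N m; "width": finger opening in mm.
Only numpy, scipy, OpenCV 4.12 (cv2) and the standard library are available. Lean on these libraries where they do the work, as an engineer would, in place of code of your own. Each camera call takes 0.05 s, during which the arm holds its last target.

## Task

Take the pellet-pressing die on the green mat apart from the top down, one part at a time - plunger, brass collar, body, base - and put each away in its own fitted place of the tray: the plunger hanging by its head in the hole of the white post, the others flat in the round pocket made for their size, before you go on to the next. Lower the parts gently, since a drop chips their lapped faces, and leave the petri dish and the vial where they stand.

Things in the scene. Friction and masses are not known exactly. Their poses are not given: they have to be found in the camera images.
- plunger: Bright steel plunger: knurled round head 30 mm across and 18 mm high on a shank 13 mm across and 44 mm long with a chamfered foot; 62 mm in all, about 0.15 kg. At the start the shank stands in the 17 mm bores of collar and body, the head resting on the collar; it pulls straight up by 44 mm. Origin: centre of the foot (lower end); z along its axis, up; the head spans z = 44 to 62 mm.
- collar: Brass guide collar, a ring 42 mm across and 20 mm high with a 17 mm bore, about 0.12 kg. A recess in its underside (33 mm across, 7 mm deep) sits loosely over the 28 mm neck of the body, so it lifts straight up. Round, any yaw will do. Origin: centre of its underside, z up.
- body: Bright steel die body, a cylinder 50 mm across and 36 mm high with a neck 28 mm across and 6 mm high on top and a 17 mm bore through it, about 0.42 kg. A recess in its underside (36 mm across, 6 mm deep) sits loosely over the 31 mm spigot of the base, so it lifts straight up. Round, any yaw will do. Origin: centre of its underside, z up; the shoulder round the neck is at z = 36 mm.
- base: Dark steel base of the die, a disc 58 mm across and 20 mm high with a bright spigot 31 mm across and 5 mm high on top, about 0.40 kg. It stands free on a thin green mat (150 x 130 x 2 mm, fixed to the bench). Origin: centre of its underside, z up.
- place_plunger: The plunger's place: black foam block, 100 x 100 x 13 mm, one of four, two by two, square to each other in a fixed tray (212 mm square, 11 mm high), in any order. White post in its middle, 46 mm square, top 48 mm above the origin, upright hole 22 mm wide. The plunger hangs in it by its head, foot at 4 mm. Origin: centre of the block's underside, 3 mm over the bench; x, y along its sides.
- place_collar: The collar's place: black foam block, 100 x 100 x 13 mm, one of four, two by two, square to each other in a fixed tray (212 mm square, 11 mm high), in any order. Round pocket with yellow floor in its middle, 52 mm wide, 7 mm deep (the smallest pocket); its floor is 6 mm above the origin. Origin: centre of the block's underside, 3 mm over the bench; x, y along its sides.
- place_body: The body's place: black foam block, 100 x 100 x 13 mm, one of four, two by two, square to each other in a fixed tray (212 mm square, 11 mm high), in any order. Round pocket with yellow floor in its middle, 64 mm wide, 7 mm deep (the middle-sized pocket); its floor is 6 mm above the origin. Origin: centre of the block's underside, 3 mm over the bench; x, y along its sides.
- place_base: The base's place: black foam block, 100 x 100 x 13 mm, one of four, two by two, square to each other in a fixed tray (212 mm square, 11 mm high), in any order. Round pocket with yellow floor in its middle, 78 mm wide, 7 mm deep (the largest pocket); its floor is 6 mm above the origin. Origin: centre of the block's underside, 3 mm over the bench; x, y along its sides.
- petri_dish: A loose petri dish, 61 mm across and 12 mm high, standing beside the green mat; to be left alone. Origin: centre of its underside.
- vial: A loose glass sample vial with a red cap, 27 mm across and 56 mm high, standing beside the green mat; to be left alone. Origin: centre of its underside.
Mind the look-alikes: they are no part of the job. Leave any brown or orange look-alike of the body alone. Leave any blue look-alike of the collar alone.

How it is judged (in metres and radians):
On the way, in this order (a step that is already met when the one before it is completed fails the run):
1. the plunger sits home in its own place of the tray, let go (horizontal distance between plunger and place_plunger below 0.012 m and z of plunger in the frame of place_plunger between 0.002 and 0.006 m and angle between plunger's own z axis and vertical below 0.1 rad and contact force between the fingers and plunger below 0.05 N), for 0.2 s.
2. the brass guide collar sits home in its own place of the tray, let go (horizontal distance between collar and place_collar below 0.012 m and z of collar in the frame of place_collar between 0.004 and 0.008 m and angle between collar's own z axis and vertical below 0.1 rad and contact force between the fingers and collar below 0.05 N), for 0.2 s.
3. the die body sits home in its own place of the tray, let go (horizontal distance between body and place_body below 0.012 m and z of body in the frame of place_body between 0.004 and 0.008 m and angle between body's own z axis and vertical below 0.1 rad and contact force between the fingers and body below 0.05 N), for 0.2 s.
4. the base sits home in its own place of the tray, let go (horizontal distance between base and place_base below 0.012 m and z of base in the frame of place_base between 0.004 and 0.008 m and angle between base's own z axis and vertical below 0.1 rad and contact force between the fingers and base below 0.05 N), for 0.2 s.
At the end, for the whole second after the job is handed in: Plunger, collar, body and base each lie upright (within 0.1 rad) in their own place, centred within 12 mm and seated to within 2 mm of height, at rest and let go; petri dish and vial within 20 mm of where they stood (horizontal distance between plunger and place_plunger below 0.012 m and z of plunger in the frame of place_plunger between 0.002 and 0.006 m and angle between each of plunger, collar, body, base's own z axis and vertical below 0.1 rad and linear speed of each of plunger, collar, body, base below 0.02 m/s and horizontal distance between collar and place_collar below 0.012 m and z of collar in the frame of place_collar between 0.004 and 0.008 m and horizontal distance between body and place_body below 0.012 m and z of body in the frame of place_body between 0.004 and 0.008 m and horizontal distance between base and place_base below 0.012 m and z of base in the frame of place_base between 0.004 and 0.008 m and distance of each of petri_dish, vial from where it was at the start of the episode below 0.02 m); the robot touches nothing.
It fails at once if a part of the die is dropped (falls free by more than about 25 mm) ((linear speed of plunger above 0.7 m/s and contact force between the fingers and plunger below 0.05 N) or (linear speed of collar above 0.7 m/s and contact force between the fingers and collar below 0.05 N) or (linear speed of body above 0.7 m/s and contact force between the fingers and body below 0.05 N) or (linear speed of base above 0.7 m/s and contact force between the fingers and base below 0.05 N)).
It fails at once if the petri dish is pushed more than 20 mm or tipped (distance of petri_dish from where it was at the start of the episode above 0.02 m or angle between petri_dish's own z axis and vertical above 0.3 rad).
It fails at once if the vial is pushed more than 20 mm or tipped (distance of vial from where it was at the start of the episode above 0.02 m or angle between vial's own z axis and vertical above 0.3 rad).
It also fails if it takes over 109 s, if anything falls off the work surface, if the arm or the gripper's body presses on something with over 40 N, if the wrist force passes 120 N, or if a joint passes its speed limit or range.

## Working session

There is one attempt and no reset: what is moved stays moved. The work goes in short steps, Python scripts to look and compute and a shell command to move; the robot and the scene stay as the last step left them, time stands still between calls to the robot, and variables do not carry over. Pictures are saved under pics/ and viewed, and the job is handed in when it is done.

```bash
ls; mkdir -p pics
cat > h.py <<'E'
import numpy as np, cv2
from workcell import ctrl
def snap(name,fn):
    im=ctrl.get_image(name); cv2.imwrite('pics/'+fn+'.png',im['color'][:,:,::-1]); np.save('pics/'+fn+'.npy',im,allow_pickle=True); return im
def load(fn): return np.load('pics/'+fn+'.npy',allow_pickle=True).item()
def K(im): return np.array([[im['fx'],0,im['cx']],[0,im['fy'],im['cy']],[0,0,1.]])
def ray(im,u,v):
    p=cv2.undistortPoints(np.array([[[u,v]]],float),K(im),np.array(im['dist_coeffs'],float))[0,0]
    return np.array([p[0],p[1],1.])
def pt(im,u,v):
    z=im['z_map'][int(round(v)),int(round(u))]; P=np.array(im['pose']); return P[:3,:3]@(ray(im,u,v)*z)+P[:3,3]
def atz(im,u,v,z):
    P=np.array(im['pose']); d=P[:3,:3]@ray(im,u,v); o=P[:3,3]; return o+d*(z-o[2])/d[2]
def cloud(im):
    h,w=im['z_map'].shape; uu,vv=np.meshgrid(np.arange(w),np.arange(h))
    p=cv2.undistortPoints(np.stack([uu,vv],-1).reshape(-1,1,2).astype(float),K(im),np.array(im['dist_coeffs'],float))[:,0]
    z=im['z_map'].reshape(-1,1); c=np.hstack([p*z,z]); P=np.array(im['pose']); W=c@P[:3,:3].T+P[:3,3]; W[z[:,0]==0]=np.nan
    return W.reshape(h,w,3)
def crop(im,fn,u0,u1,v0,v1,s):
    cv2.imwrite('pics/'+fn+'.png',cv2.resize(im['color'][v0:v1,u0:u1,::-1],None,fx=s,fy=s,interpolation=cv2.INTER_CUBIC))
E
python3 - <<'E'
from h import *
for n in('side','top','wrist'): snap(n,n+'0')
s=ctrl.get_obs(); print({k:np.round(v,3) for k,v in s.items()})
E
```

```text
pics
{'t': np.float64(0.15), 'qpos': array([ 1.307,  0.424,  1.63 ,  0.   ,  1.089, -0.019]), 'qvel': array([ 0.004, -0.003, -0.002, -0.001,  0.   , -0.   ]), 'joint_torque': array([ 0.0000e+00, -5.4499e+01, -2.7392e+01,  6.5000e-02,  2.0000e-02,
       -0.0000e+00]), 'ee_pos': array([151.325, 605.957, 222.069]), 'orientation': array([-1.563,  0.192, -0.192]), 'ft_force': array([-0.261, -0.272, -0.331]), 'moment': array([-0.019, -0.049, -0.003]), 'width': np.float64(87.871)}
```

View pics/top0.png

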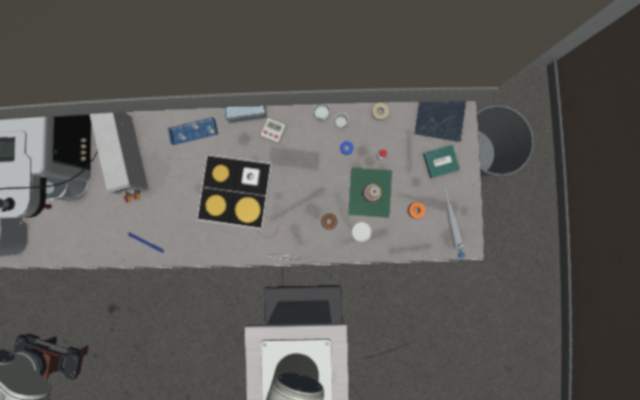

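View pics/side0.png

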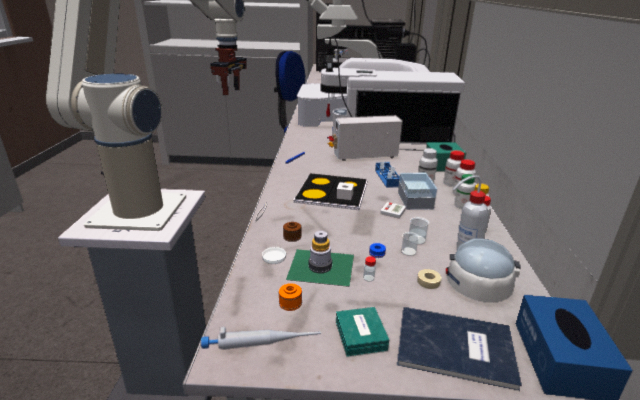

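View pics/wrist0.png

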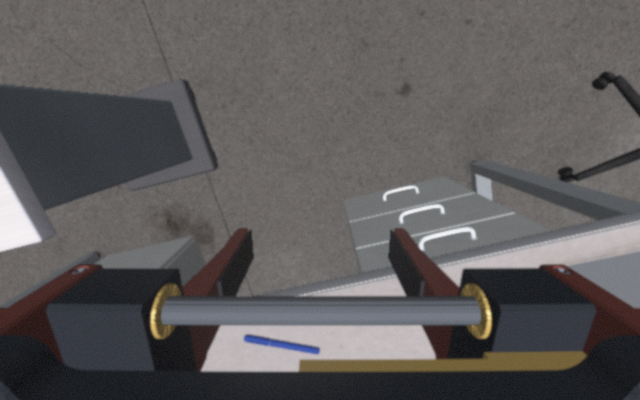

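The top view shows the die on the green mat at (372,192). The tray is at (233,192) with its white post at (251,177). The look-alikes are the brown body (329,221), orange body (417,211) and blue collar (347,147). The petri dish is at (361,232), and the red-capped vial at (382,154).

Run:
```python
from h import *
im=load('top0'); crop(im,'top0c',190,440,90,250,3)
s=load('side0'); crop(s,'side0c',240,420,160,320,4)
print(np.round(im['pose'],3), im['fx'],im['dist_coeffs']); print(np.round(s['pose'],3))
for n,u,v in [('head',373,190),('tray post',251,177),('mid',221,173),('low L',216,205),('big',247,210),('petri',361,232),('vial',382,154),('base',300,370)]:
    print(n,np.round(pt(im,u,v),1))
for n,u,v in [('side head',320,236),('post',345,186)]: print(n,np.round(pt(s,u,v),1))
```

```text
[[-2.60000e-02 -9.98000e-01  6.20000e-02  4.78841e+02]
 [-1.00000e+00  2.70000e-02  1.60000e-02 -7.73930e+01]
 [-1.70000e-02 -6.10000e-02 -9.98000e-01  1.35318e+03]
 [ 0.00000e+00  0.00000e+00  0.00000e+00  1.00000e+00]] 432.6674763626627 [-0.11394592  0.          0.          0.          0.        ]
[[ 9.990000e-01  4.000000e-02 -3.300000e-02  5.935870e+02]
 [ 4.800000e-02 -4.590000e-01  8.870000e-01 -1.103916e+03]
 [ 2.000000e-02 -8.880000e-01 -4.600000e-01  6.195470e+02]
 [ 0.000000e+00  0.000000e+00  0.000000e+00  1.000000e+00]]
head [ 562.7 -243.2   90.2]
tray post [619.8 126.7   4.9]
mid [634.7 221.    9.4]
low L [534.5 238.7   7.1]
big [516.1 139.9  13.1]
petri [ 438.7 -212.2    9.3]
vial [ 673.  -278.7   58.1]
base [ 67.  -19.4 158. ]
side head [ 557.7 -256.9   93.6]
post [618.1 131.3  44.3]
```

```bash
sleep 1
python3 - <<'E'
from h import *
im=load('top0');W=cloud(im)
# die segmentation
def reg(x0,x1,y0,y1,z0,z1):
    m=(W[...,0]>x0)&(W[...,0]<x1)&(W[...,1]>y0)&(W[...,1]<y1)&(W[...,2]>z0)&(W[...,2]<z1)
    return W[m]
h=pt(im,373,190)
for z0,z1 in[(10,50),(50,80),(80,130)]:
    p=reg(h[0]-60,h[0]+60,h[1]-60,h[1]+60,z0,z1); print(z0,len(p),np.round(p.mean(0),1) if len(p) else'', np.round(np.c_[p.min(0),p.max(0)],0).tolist() if len(p) else '')
E
```

```text
10 63 [ 553.3 -230.6   24.6] [[533.0, 586.0], [-270.0, -217.0], [11.0, 50.0]]
50 118 [ 557.4 -240.6   66.3] [[535.0, 584.0], [-268.0, -221.0], [50.0, 80.0]]
80 103 [ 559.4 -244.9   93.7] [[542.0, 575.0], [-265.0, -226.0], [80.0, 102.0]]
```

View pics/top0c.png

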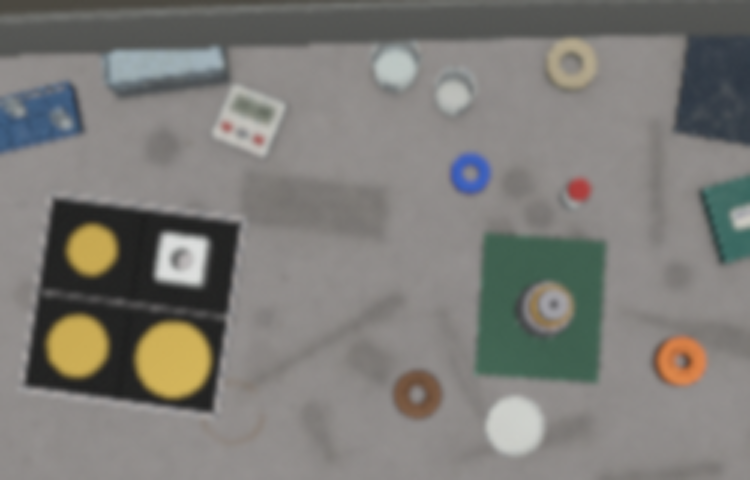

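View pics/side0c.png

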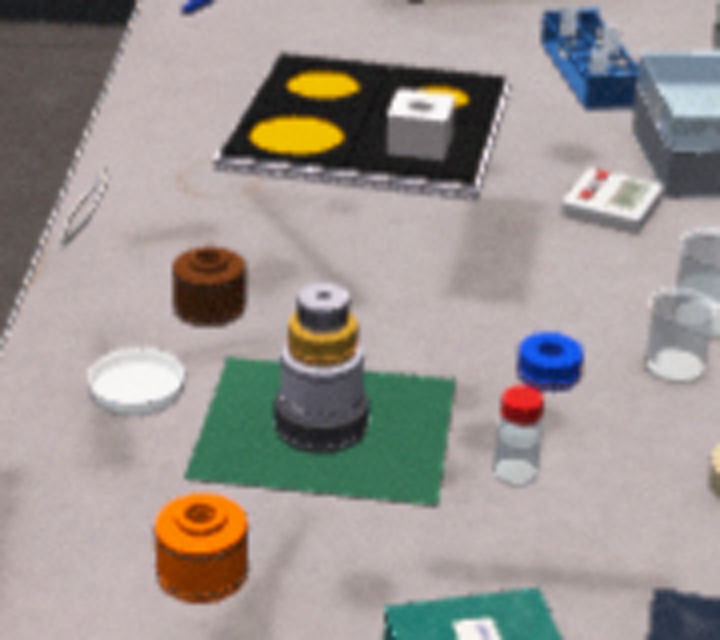

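Run:
```python
from h import *
im=load('top0'); s=load('side0')
f=lambda x,k,o:(x+.5)/k-.5+o
print('head top',atz(im,f(551,3,190),f(304,3,90),96).round(1), 'side',atz(s,f(323,4,240),f(294,4,160),96).round(1))
print('post top', atz(im,f(182,3,190),f(260,3,90),51).round(1),'side',atz(s,f(421,4,240),f(106,4,160),51).round(1))
cs=[atz(im,f(a,3,190),f(b,3,90),11)[:2] for a,b in[(53,199),(241,221),(215,412),(25,384)]]; print(np.round(cs,1),np.mean(cs,0).round(1))
hsv=cv2.cvtColor(im['color'],cv2.COLOR_RGB2HSV)
m=((hsv[...,0]>15)&(hsv[...,0]<32)&(hsv[...,1]>110)).astype(np.uint8)
n,l,st,c=cv2.connectedComponentsWithStats(m)
for i in range(1,n):
    if st[i,4]>80: print(c[i].round(1),st[i],atz(im,*c[i],9).round(1))
for n_,u,v,z in[('petri',515,425,10),('vial',580,189,56),('brown',417,394,36),('orange',681,361,42),('blue',470,173,20)]: print(n_,atz(im,f(u,3,190),f(v,3,90),z).round(1))
w=load('wrist0'); print(np.round(w['pose'],3),w['fx']); o=ctrl.get_obs()
from scipy.spatial.transform import Rotation as R
print(R.from_rotvec(o['orientation']).as_matrix().round(3))
```

```text
head top [ 559.3 -243.3   96. ] side [ 558.1 -247.9   96. ]
post top [617.  121.8  51. ] side [617.4 115.9  51. ]
[[689.9 263.9]
 [660.4  65.3]
 [462.3  96.4]
 [496.  295.8]] [577.1 180.3]
[220.2 172.8] [211 164  19  19 270] [635.4 223.7   9. ]
[215.3 204.9] [205 194  22  23 395] [534.8 240.4   9. ]
[247.2 209.5] [234 197  27  27 568] [517.8 139.9   9. ]
petri [ 440.8 -213.3   10. ]
vial [ 677.3 -282.2   56. ]
brown [ 475.6 -112.4   36. ]
orange [ 501.4 -380.7   42. ]
blue [ 702.5 -174.4   20. ]
[[ 2.40000e-01  9.30000e-01  2.80000e-01  7.39760e+01]
 [ 9.71000e-01 -2.30000e-01 -7.10000e-02  6.25675e+02]
 [-2.00000e-03  2.89000e-01 -9.57000e-01  3.83986e+02]
 [ 0.00000e+00  0.00000e+00  0.00000e+00  1.00000e+00]] 276.33642149509296
[[ 0.97  -0.     0.242]
 [-0.242 -0.001  0.97 ]
 [-0.    -1.    -0.001]]
```

```bash
python3 -m jog '[[1,[0,0,0],[0,-0.12,0]],[1,[0,0,0],[0,-0.245,0]],[1,[0,0,0],[0,-0.245,0]]]'; python3 -c "
from h import *
from scipy.spatial.transform import Rotation as R
o=ctrl.get_obs();print(o['ee_pos'],o['qpos'],R.from_rotvec(o['orientation']).as_matrix().round(3))"
```

```text
t: 0.45
ee_pos: [151.3, 606.2, 222.4]
orientation: [-1.571, -0.001, 0.001]
ft_force: [0.1, -0.2, -0.2]
width: 87.8
[151.34533527 606.15153128 222.37580789] [ 1.30706669e+00  4.23377040e-01  1.63022065e+00  3.40637996e-06
  1.08861772e+00 -2.65105854e-01] [[ 1.    -0.    -0.001]
 [ 0.001 -0.001  1.   ]
 [-0.    -1.    -0.001]]
```

```bash
python3 -m jog '[[1,[4,0,-2.5],[0,0,0]],[1,[8,0,-6],[0,0,0]],[1,[12,0,-9],[0,0,0]],[1,[16,0,-12],[0,0,0]],[1,[20,0,-15],[0,0,0]],[1,[24,0,-18],[0,0,0]],[1,[28,0,-21],[0,0,0]],[1,[32,0,-24],[0,0,0]]]'
python3 -m jog '[[1,[1.5,0,-4.5],[0,0,0]],[1,[3,0,-9],[0,0,0]],[1,[4,0,-13.5],[0,0,0]],[1,[5,0,-18],[0,0,0]],[1,[6,0,-22.5],[0,0,0]],[1,[7,0,-27],[0,0,0]],[1,[8,0,-31.5],[0,0,0]],[1,[8,0,-36],[0,0,0]]]'
```

```text
t: 1.25
ee_pos: [470.3, 366.8, 222.7]
orientation: [-1.571, 0.003, -0.003]
ft_force: [0.3, 1.6, -0.7]
width: 87.7
t: 2.05
ee_pos: [550.0, 6.4, 222.8]
orientation: [-1.571, 0.002, -0.004]
ft_force: [1.7, -0.4, -0.5]
width: 87.7
```

```bash
sleep 1; python3 -c "
from h import *
o=ctrl.get_obs();print(o['t'],o['ee_pos'],o['qpos'],o['qvel'])
snap('wrist','w1')"
```

```text
2.05 [549.95660863   6.36895793 222.83331855] [-1.00454079e-02  3.12965570e-01  1.79754671e+00 -2.60609028e-05
  1.02995093e+00 -1.57709129e+00] [-0.81560313 -0.03943083  0.06650782  0.00116776 -0.01569717 -0.80981806]
```

View pics/w1.png

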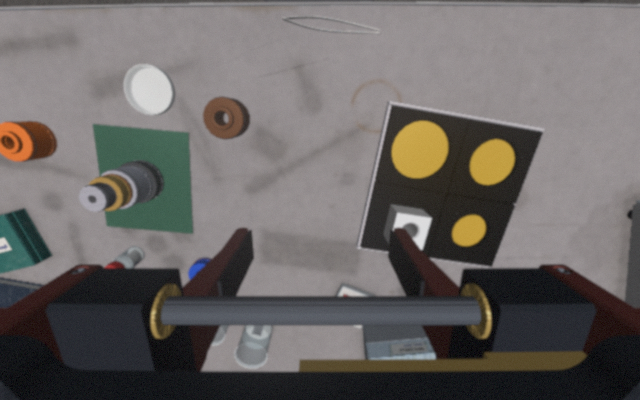

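The wrist view shows the tray with its post hole near (410,228). The plunger head is at (94,198), and the brown and orange look-alikes are left of and above the mat.

Run:
```python
from h import *
im=load('w1'); W=cloud(im)
crop(im,'w1c',360,560,90,270,4); crop(im,'w1d',60,220,50,250,4)
hsv=cv2.cvtColor(im['color'],cv2.COLOR_RGB2HSV)
m=((hsv[...,0]>15)&(hsv[...,0]<32)&(hsv[...,1]>110)).astype(np.uint8)
n,l,st,c=cv2.connectedComponentsWithStats(m)
for i in range(1,n):
    if st[i,4]>150: print(c[i].round(1),st[i],atz(im,*c[i],9).round(1), np.nanmedian(W[l==i],0).round(1))
```

```text
[419.8 149.3] [ 391  120   59   60 2764] [514.5 140.7   9. ] [514.2 140.5   9.3]
[491.8 161.9] [ 468  138   48   49 1781] [531.6 241.5   9. ] [531.7 241.4   9.2]
[114.3 189.4] [ 91 176  39  35 430] [ 569.8 -286.     9. ] [ 549.2 -232.    77.6]
[468.7 230.2] [451 214  37  34 971] [633.  225.3   9. ] [632.6 224.9   9.5]
[161.  313.9] [150 285  31  55 631] [ 781.1 -255.5    9. ] [522.6 -37.9 321.1]
[479.5 311.8] [461 284  32  56 733] [777.5 265.8   9. ] [522.1  51.7 320.6]
[462.5 363.1] [ 301  351  286   21 3624] [885.1 254.4   9. ] [530.3  46.7 330.3]
```

View pics/w1c.png

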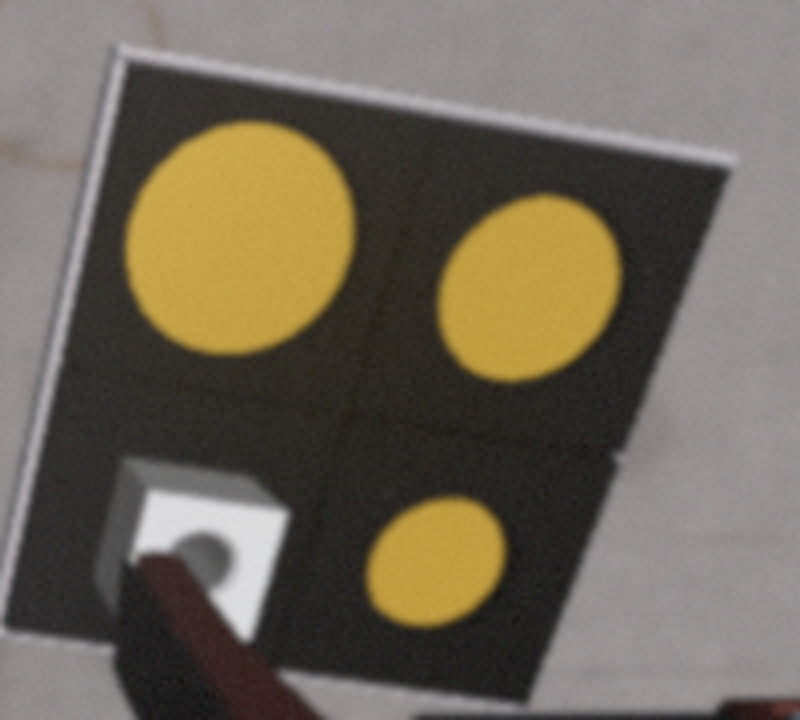

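View pics/w1d.png

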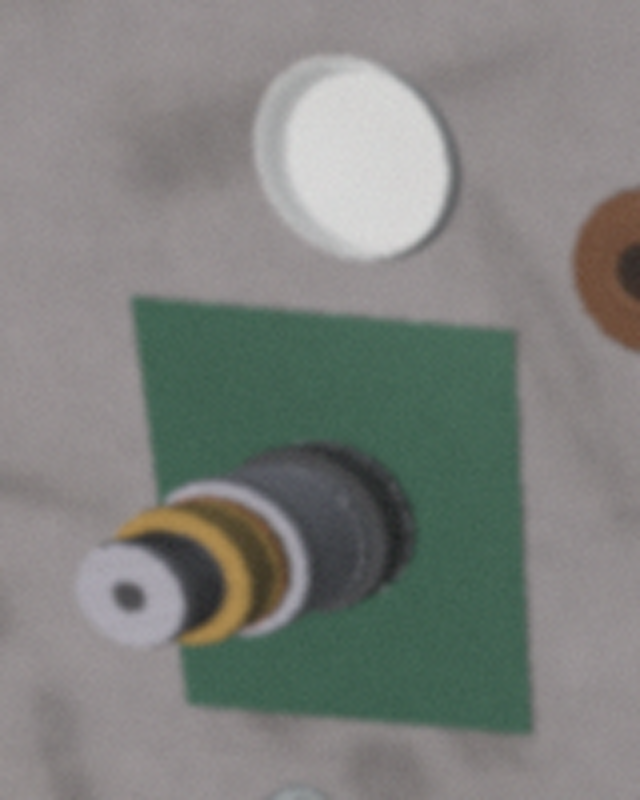

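```bash
python3 -c "
from h import *
im=load('w1');print(atz(im,92.1,198.6,96))"
python3 -m jog '[[1,[0.2,0,-4.5],[0,0,0]],[1,[0.4,0,-9],[0,0,0]],[1,[0.6,0,-13.5],[0,0,0]],[1,[0.7,0,-18],[0,0,0]],[1,[0.7,0,-22],[0,0,0]],[1,[0.7,0,-25],[0,0,0]],[1,[0.7,0,-25],[0,0,0]]]'
python3 -c "
from h import *
o=ctrl.get_obs();print(o['t'],o['ee_pos'],o['qpos'],o['qvel'])
im=snap('wrist','w2');snap('top','t2');crop(im,'w2c',220,420,100,300,4)
W=cloud(im);m=(abs(W[...,2]-96)<6)&(abs(W[...,0]-559)<30)&(abs(W[...,1]+244)<30);p=W[m];print(len(p),p.mean(0),p.min(0),p.max(0))"
```

```text
[ 557.19255118 -245.28821885   96.        ]
t: 2.8
ee_pos: [556.0, -244.9, 222.5]
orientation: [-1.572, 0.005, -0.005]
ft_force: [-0.2, 0.0, -0.7]
width: 87.8
2.8 [ 555.96108469 -244.89344587  222.52352361] [-4.34181487e-01  3.97512989e-01  1.67055621e+00 -7.20108906e-04
  1.07287233e+00 -1.99799645e+00] [ 0.05502351 -0.01648794  0.0362816   0.02421971  0.00653384  0.03495337]
611 [ 555.76771038 -245.60045204   95.75493377] [ 541.19098678 -260.76191937   90.51790223] [ 570.88724645 -231.00729459   97.71324966]
```

View pics/w2c.png

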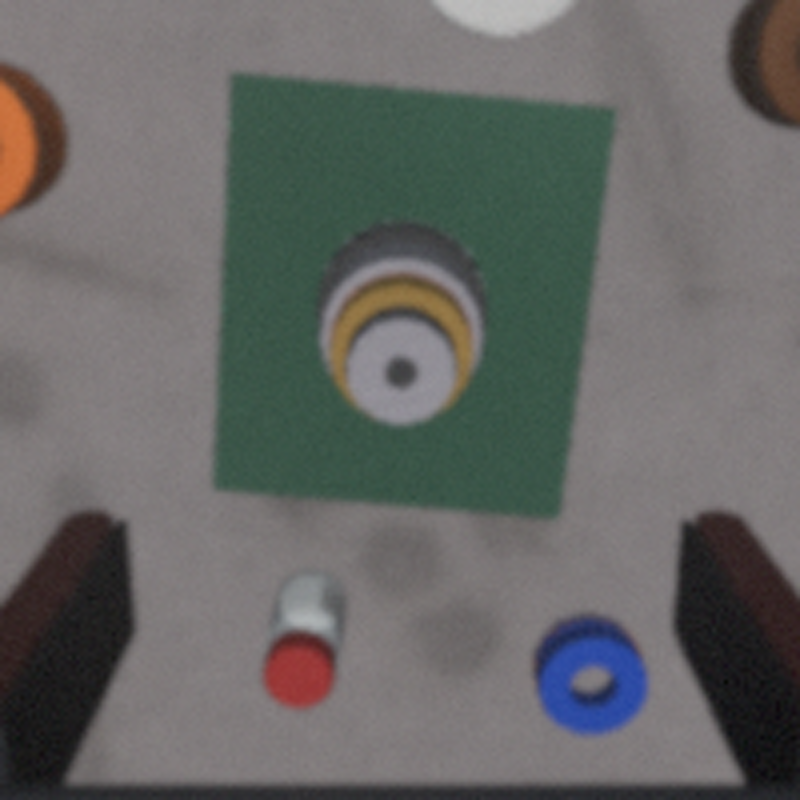

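The wrist crop shows the bright plunger head at crop (401,372), centred between the fingertips (130 and 680). Brass, bright steel and dark steel lie beneath it on the mat, so this is the right stack. Descending.

```bash
python3 -m jog '[[1,[0,3,-0.05],[0,0,0]],[1,[0,6.5,-0.05],[0,0,0]],[1,[0,9.5,-0.05],[0,0,0]],[1,[0,12,-0.05],[0,0,0]],[1,[0,13.3,-0.05],[0,0,0]],[1,[0,14.1,-0.05],[0,0,0]],[1,[0,14.1,-0.05],[0,0,0]],[1,[0,14.1,-0.05],[0,0,0]]]'
python3 -m jog '[[0,[0,0,0],[0,0,0]],[0,[0,0,0],[0,0,0]],[0,[0,0,0],[0,0,0]],[0,[0,0,0],[0,0,0]],[0,[0,0,0],[0,0,0]],[0,[0,0,0],[0,0,0]],[0,[0,0,0],[0,0,0]],[0,[0,0,0],[0,0,0]]]'
```

```text
t: 3.7
ee_pos: [556.8, -242.1, 82.7]
orientation: [-1.571, -0.001, -0.001]
ft_force: [0.2, -0.1, 0.0]
width: 87.8
t: 4.5
ee_pos: [556.3, -242.6, 81.8]
orientation: [-1.572, -0.001, 0.0]
ft_force: [-0.5, -2.1, -1.5]
width: 29.0
```

```bash
python3 -m jog '[[0,[0,-0.5,0],[0,0,0]],[0,[0,-1.5,0],[0,0,0]],[0,[0,-2.5,0],[0,0,0]],[0,[0,-3.5,0],[0,0,0]],[0,[0,-5,0],[0,0,0]],[0,[0,-7,0],[0,0,0]],[0,[0,-9,0],[0,0,0]],[0,[0,-9,0],[0,0,0]]]'
python3 -c "
from h import *
o=ctrl.get_obs();print(o['t'],o['ee_pos'])
im=snap('wrist','w3');crop(im,'w3c',220,420,100,300,4);im=snap('side','s3');crop(im,'s3c',240,420,140,320,4)"
```

```text
t: 5.3
ee_pos: [558.0, -242.9, 175.4]
orientation: [-1.573, -0.004, -0.004]
ft_force: [0.1, 0.2, -1.2]
width: 29.3
5.3 [ 557.96294211 -242.92974165  175.44118731]
```

View pics/w3c.png

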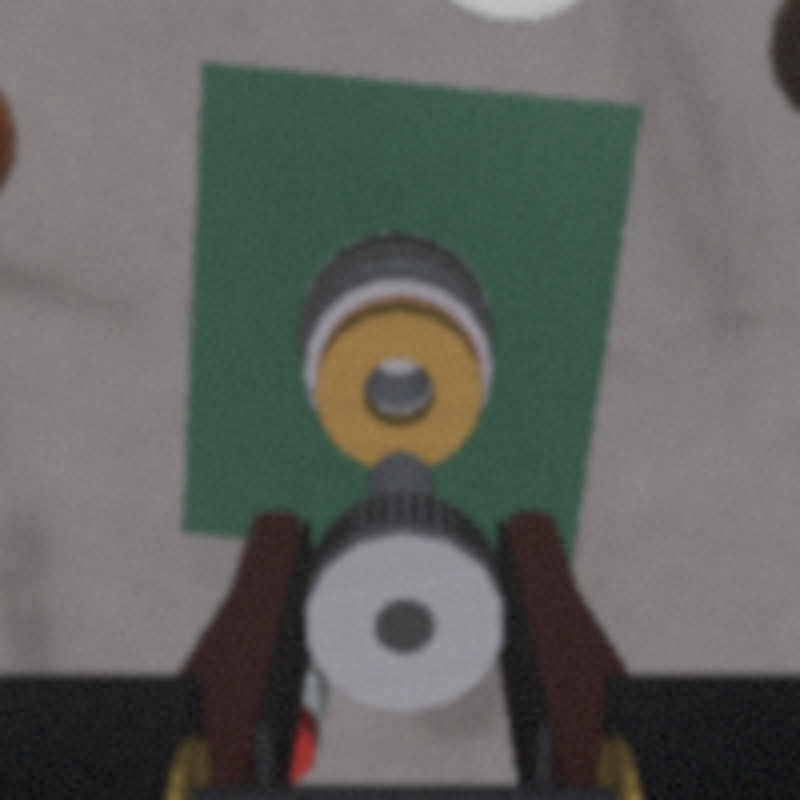

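View pics/s3c.png

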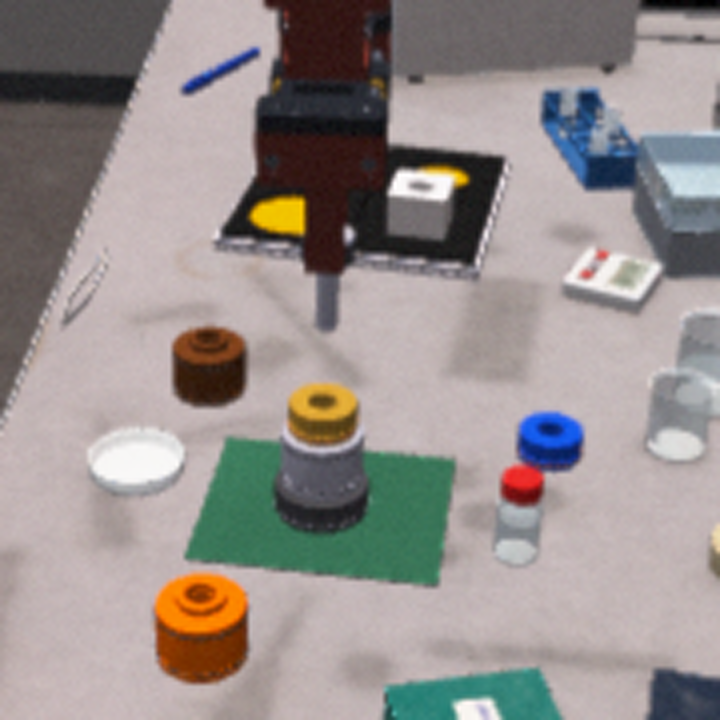

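The plunger hangs clear in the jaws. The collar stays on the stack, with its bore at wrist crop (400,388).

```bash
python3 -m jog '[[0,[0.5,0,3],[0,0,0]],[0,[1,0,7.5],[0,0,0]],[0,[2,0,12],[0,0,0]],[0,[3,0,16.5],[0,0,0]],[0,[4,0,21],[0,0,0]],[0,[5,0,25.5],[0,0,0]],[0,[5.5,0,30],[0,0,0]],[0,[5.9,0,33.5],[0,0,0]]]'
python3 -m jog '[[0,[0,0,2],[0,0,0]],[0,[0,0,3.2],[0,0,0]],[0,[0,0,3.2],[0,0,0]],[0,[0,0,3.2],[0,0,0]]]'
python3 - <<'E'
from h import *
o=ctrl.get_obs();print(o['t'],o['ee_pos'],o['orientation'])
im=snap('wrist','w4');crop(im,'w4c',220,420,100,300,4)
snap('top','t4');print(ctrl.get_obs()['ee_pos'])
W=cloud(im)
hsv=cv2.cvtColor(im['color'],cv2.COLOR_RGB2HSV)
m=((hsv[...,0]>15)&(hsv[...,0]<32)&(hsv[...,1]>110)).astype(np.uint8)
n,l,st,c=cv2.connectedComponentsWithStats(m)
for i in range(1,n):
    if st[i,4]>150: print(c[i].round(1),st[i],atz(im,*c[i],9).round(1))
m=(abs(W[...,2]-51)<5)&(abs(W[...,0]-616)<35)&(abs(W[...,1]-124)<35);p=W[m];print(len(p),p.mean(0),p.min(0),p.max(0))
E
```

```text
t: 6.2
ee_pos: [614.2, 95.3, 170.3]
orientation: [-1.571, 0.001, 0.003]
ft_force: [0.4, 0.1, -1.5]
width: 29.0
t: 6.6
ee_pos: [614.6, 124.1, 171.1]
orientation: [-1.571, 0.001, 0.001]
ft_force: [0.4, -0.3, -1.5]
width: 29.3
6.6 [614.62910654 124.08429613 171.08916949] [-1.57135048e+00  7.00484744e-04  1.00728946e-03]
[614.88177437 123.55302214 171.43436695]
[335.1  96.1] [ 299   58   74   77 4379] [514.3 140.1   9. ]
[424.3 112.5] [ 395   82   59   62 2840] [531.2 240.6   9. ]
[402.1 198.9] [ 380  178   45   42 1439] [632.6 224.3   9. ]
[377.5 329.8] [372 318  11  22 154] [828.7 206.3   9. ]
[347.6 363.9] [ 182  352  301   20 3838] [891.7 165.4   9. ]
1508 [614.7479051  123.2703384   50.80981746] [589.87341373  97.72993267  46.09368267] [642.11120002 148.85193114  53.33695727]
```

View pics/w4c.png

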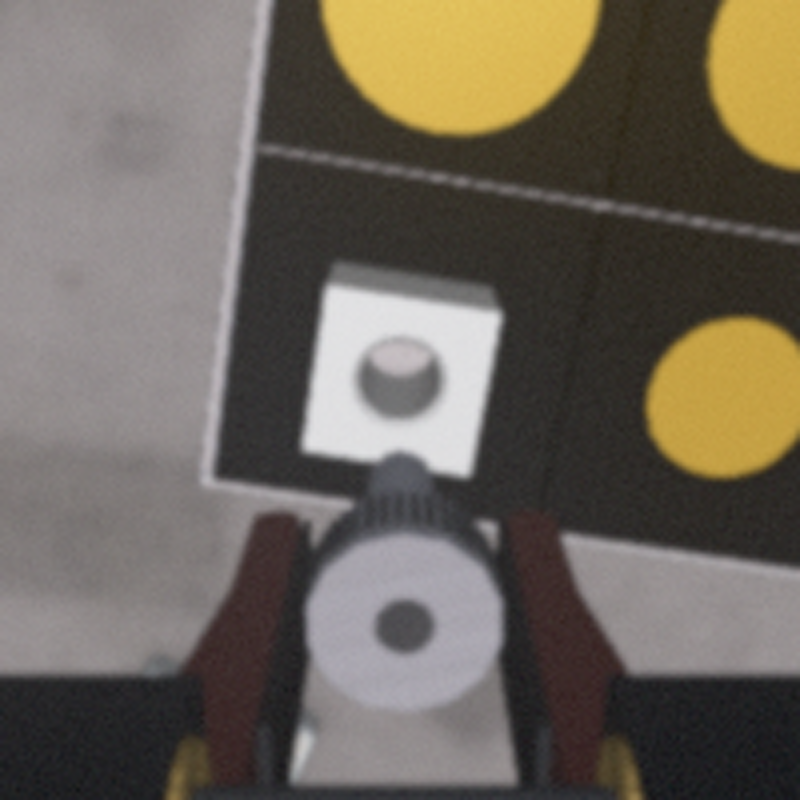

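View pics/w4.png

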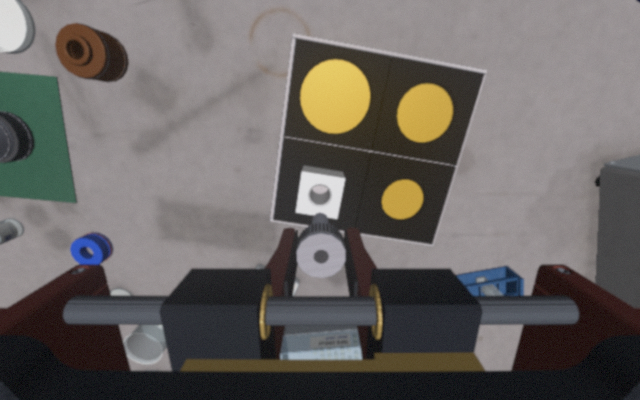

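Run:
```python
from h import *
im=load('w4');f=lambda x,k,o:(x+.5)/k-.5+o
print('hole',atz(im,f(399.5,4,220),f(377,4,100),51),'head',atz(im,f(405,4,220),f(620,4,100),185.5), pt(im,f(405,4,220),f(580,4,100)))
W=cloud(im);m=(abs(W[...,2]-185)<5)&(abs(W[...,0]-616)<25)&(abs(W[...,1]-124)<25);p=W[m];print(len(p),p.mean(0),p.min(0),p.max(0))
print(ctrl.get_obs()['ee_pos'])
```

```text
hole [614.64859066 123.20319897  51.        ] head [614.20614226 124.69528629 185.5       ] [607.79128182 124.67889474 185.24678084]
2242 [612.3848227  124.4679415  185.20795044] [599.10589563 100.94780317 180.01114303] [629.91074224 147.99906942 189.99760034]
[614.88177437 123.55302214 171.43436695]
```

```bash
python3 -m jog '[[0,[0,1,-0.1],[0,0,0]],[0,[0,3,-0.1],[0,0,0]],[0,[0,5,-0.1],[0,0,0]],[0,[0,6.5,-0.1],[0,0,0]],[0,[0,7.5,-0.1],[0,0,0]],[0,[0,8.5,-0.1],[0,0,0]],[0,[0,9.2,-0.1],[0,0,0]],[0,[0,9.2,-0.1],[0,0,0]]]'
python3 - <<'E'
from h import *
im=snap('wrist','w5');crop(im,'w5c',220,420,130,300,4);im=snap('side','s5');crop(im,'s5c',270,420,130,250,5)
o=ctrl.get_obs();print(o['ee_pos'],o['ft_force'])
E
```

```text
t: 7.5
ee_pos: [614.6, 123.7, 78.8]
orientation: [-1.571, 0.001, 0.001]
ft_force: [0.1, 0.2, -1.3]
width: 29.1
[615.33109685 123.92610168  79.9520182 ] [ 0.2984288   0.06178369 -1.66660725]
```

View pics/w5c.png

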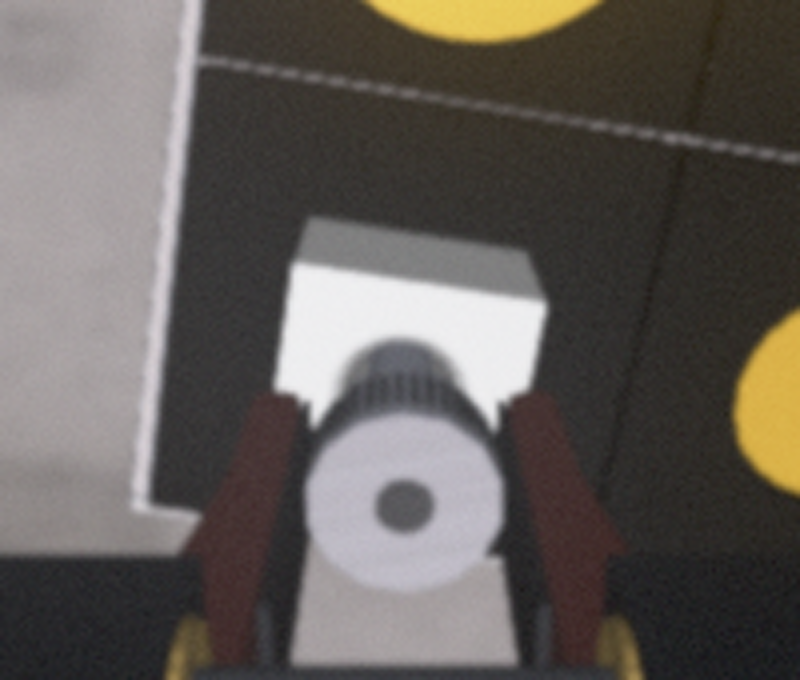

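View pics/s5c.png

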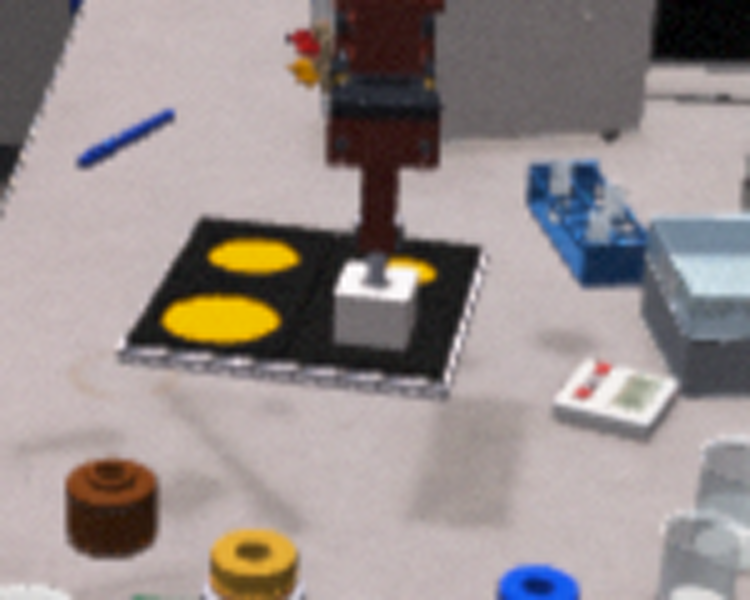

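The shank is inside the hole, dark shank at crop (402,365), with no force change. Lowering the rest gently.

```bash
python3 -m jog '[[0,[0,0.6,0],[0,0,0]],[0,[0,1.2,0],[0,0,0]],[0,[0,1.7,0],[0,0,0]],[0,[0,2.0,0],[0,0,0]],[0,[0,2.2,0],[0,0,0]],[0,[0,2.2,0],[0,0,0]]]'
python3 -m jog '[[0,[0,0.1,0],[0,0,0]],[0,[0,0.2,0],[0,0,0]],[0,[0,0.2,0],[0,0,0]]]'
```

```text
t: 8.2
ee_pos: [614.8, 123.8, 57.3]
orientation: [-1.571, 0.0, 0.001]
ft_force: [-0.8, -0.6, -2.9]
width: 29.4
t: 8.5
ee_pos: [615.0, 123.8, 55.7]
orientation: [-1.571, -0.0, 0.0]
ft_force: [0.2, -0.4, -1.4]
width: 29.6
```

```bash
python3 -m jog '[[0,[0,0.05,0],[0,0,0]],[0,[0,0.1,0],[0,0,0]],[0,[0,0.1,0],[0,0,0]]]'; python3 -m jog '[[0,[0,0.05,0],[0,0,0]],[0,[0,0.1,0],[0,0,0]],[0,[0,0.1,0],[0,0,0]]]'
```

```text
t: 8.8
ee_pos: [615.1, 123.9, 54.7]
orientation: [-1.571, -0.0, 0.0]
ft_force: [0.2, 0.7, -1.6]
width: 29.4
t: 9.1
ee_pos: [615.1, 123.8, 54.6]
orientation: [-1.571, -0.0, 0.0]
ft_force: [-2.8, -1.1, 7.1]
width: 29.3
```

Contact (+8 N). Release by partial opening, then rise.

```bash
python3 -m jog '[[0.45,[0,0,0],[0,0,0]],[0.55,[0,0,0],[0,0,0]],[0.55,[0,0,0],[0,0,0]],[0.55,[0,0,0],[0,0,0]],[0.55,[0,-1,0],[0,0,0]],[0.7,[0,-3,0],[0,0,0]],[0.7,[0,-6,0],[0,0,0]],[0.7,[0,-10,0],[0,0,0]]]'
python3 - <<'E'
from h import *
im=snap('wrist','w6');crop(im,'w6c',220,420,100,300,4);im=snap('side','s6');crop(im,'s6c',270,420,130,250,5)
o=ctrl.get_obs();print(o['ee_pos'],o['ft_force'])
W=cloud(load('w6'));m=(abs(W[...,2]-69)<4)&(abs(W[...,0]-616)<25)&(abs(W[...,1]-124)<25);p=W[m];print(len(p),p.mean(0),p.min(0),p.max(0))
E
```

```text
t: 9.9
ee_pos: [613.9, 123.6, 153.8]
orientation: [-1.571, 0.002, 0.003]
ft_force: [0.1, 0.0, 0.1]
width: 60.8
[618.60855304 124.48342536 159.82446942] [-0.18456398  0.65773847  1.07734564]
785 [614.76646409 123.96549247  68.84508635] [600.10172139 109.0297498   65.07441749] [630.04194031 138.55367994  71.19901552]
```

View pics/w6c.png

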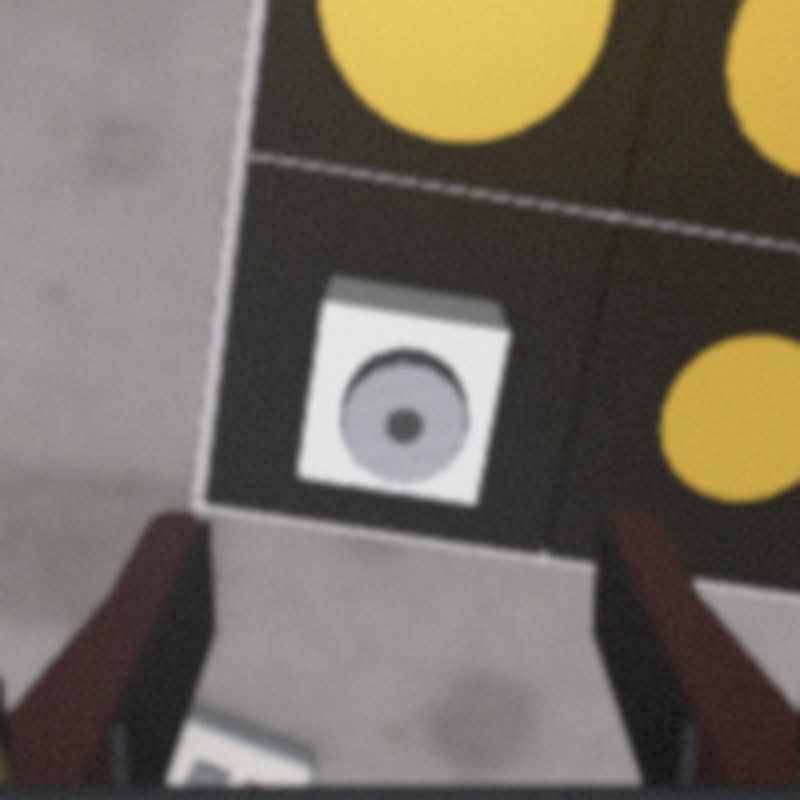

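View pics/s6c.png

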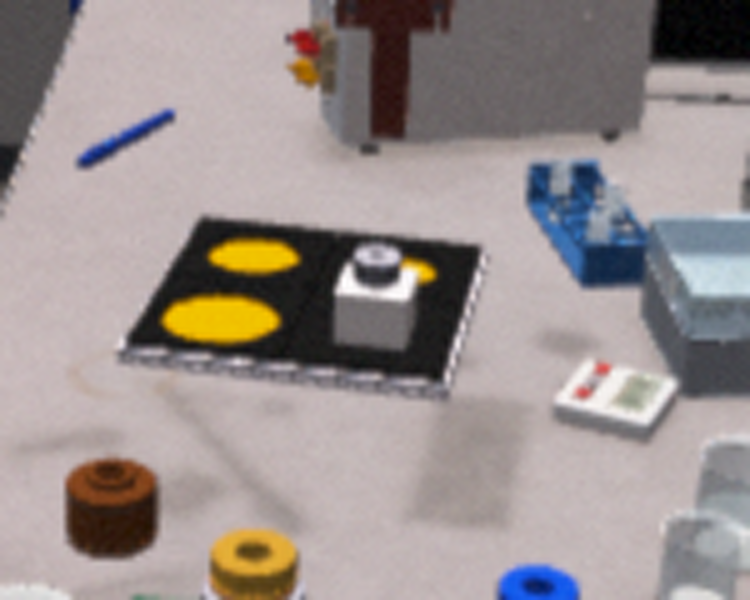

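The plunger hangs flat in the post: head at wrist crop (404,420), top at z≈69 as expected.

```bash
python3 - <<'E'
from h import *
im=load('w3');f=lambda x,k,o:(x+.5)/k-.5+o
print('bore',atz(im,f(399.5,4,220),f(388,4,100),78))
W=cloud(im);m=(abs(W[...,2]-78)<3)&(abs(W[...,0]-557)<25)&(abs(W[...,1]+244)<25);p=W[m];print(len(p),p.mean(0),p.min(0),p.max(0))
print(ctrl.get_obs()['ee_pos'])
E
python3 -m jog '[[1,[-0.5,-0.3,-3],[0,0,0]],[1,[-1,-0.5,-7.5],[0,0,0]],[1,[-2,-0.5,-12],[0,0,0]],[1,[-3,-0.5,-16.5],[0,0,0]],[1,[-4,-0.5,-21],[0,0,0]],[1,[-5,-0.5,-25.5],[0,0,0]],[1,[-5.6,-0.5,-30],[0,0,0]],[1,[-5.8,-0.5,-34],[0,0,0]]]'
python3 -m jog '[[1,[0,0,-2],[0,0,0]],[1,[0,0,-2.9],[0,0,0]],[1,[0,0,-2.9],[0,0,0]],[1,[0,0,-2.9],[0,0,0]]]'
python3 - <<'E'
from h import *
o=ctrl.get_obs();print(o['t'],o['ee_pos'],o['orientation'])
im=snap('wrist','w7');crop(im,'w7c',220,420,100,300,4)
W=cloud(im);m=(abs(W[...,2]-78)<3)&(abs(W[...,0]-557)<28)&(abs(W[...,1]+244)<28);p=W[m];print(len(p),p.mean(0),p.min(0),p.max(0));print(ctrl.get_obs()['ee_pos'])
E
```

```text
bore [ 555.06867587 -243.8684334    78.        ]
1068 [ 554.90422343 -244.11946802   77.83073982] [ 535.86648624 -264.19938447   75.02713088] [ 575.60939496 -223.53848194   79.85608677]
[618.60855304 124.48342536 159.82446942]
t: 10.8
ee_pos: [556.0, -218.2, 158.8]
orientation: [-1.571, 0.001, -0.0]
ft_force: [0.5, 1.3, -0.0]
width: 87.7
t: 11.2
ee_pos: [557.0, -244.2, 158.5]
orientation: [-1.57, -0.0, 0.001]
ft_force: [0.4, 0.2, 0.3]
width: 88.0
11.2 [ 556.96852684 -244.19360368  158.50180007] [-1.57027541e+00 -5.51800183e-05  8.97190950e-04]
1255 [ 555.74899667 -244.10231936   77.83226041] [ 535.97316835 -264.71942977   75.04182259] [ 577.11408213 -223.75663835   79.81673266]
[ 557.05224901 -243.90575864  158.53483185]
```

View pics/w7c.png

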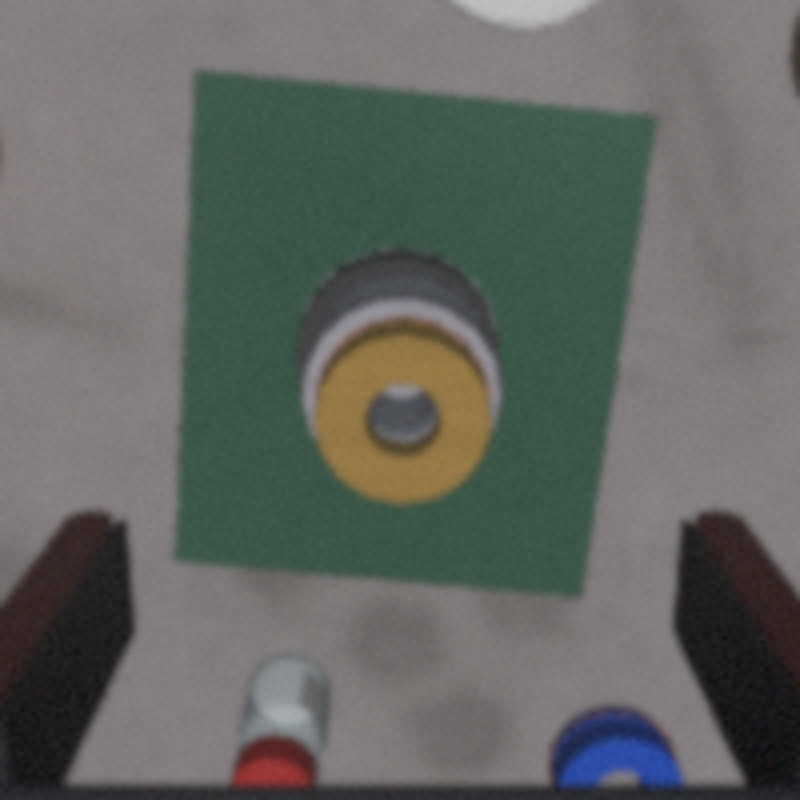

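Collar ring at crop (403,417), centred between the fingers. Descending to z≈67.5 so the tips stay above the foam when placing.

```bash
python3 -m jog '[[1,[-0.1,2.5,0],[0,0,0]],[1,[-0.1,5,0],[0,0,0]],[1,[-0.1,7,0],[0,0,0]],[1,[-0.1,8.3,0],[0,0,0]],[1,[-0.1,9.1,0],[0,0,0]],[1,[-0.1,9.1,0],[0,0,0]],[1,[-0.1,9.1,0],[0,0,0]]]'
python3 -m jog '[[0,[0,0,0],[0,0,0]],[0,[0,0,0],[0,0,0]],[0,[0,0,0],[0,0,0]],[0,[0,0,0],[0,0,0]],[0,[0,0,0],[0,0,0]],[0,[0,0,0],[0,0,0]],[0,[0,0,0],[0,0,0]]]'
python3 -m jog '[[0,[0,-0.5,0],[0,0,0]],[0,[0,-1.2,0],[0,0,0]],[0,[0,-2.5,0],[0,0,0]],[0,[0,-4,0],[0,0,0]],[0,[0,-6,0],[0,0,0]],[0,[0,-8,0],[0,0,0]],[0,[0,-8,0],[0,0,0]]]'
python3 - <<'E'
from h import *
im=snap('wrist','w8');crop(im,'w8c',220,420,100,300,4)
E
```

```text
t: 11.95
ee_pos: [556.6, -245.1, 68.3]
orientation: [-1.571, -0.001, -0.0]
ft_force: [-0.1, 0.8, -0.0]
width: 87.7
t: 12.65
ee_pos: [556.1, -245.1, 67.7]
orientation: [-1.571, -0.0, 0.0]
ft_force: [-0.1, 0.4, 0.8]
width: 41.3
t: 13.35
ee_pos: [558.2, -246.1, 151.7]
orientation: [-1.574, -0.005, -0.004]
ft_force: [1.6, -0.2, -0.6]
width: 41.4
```

View pics/w8c.png

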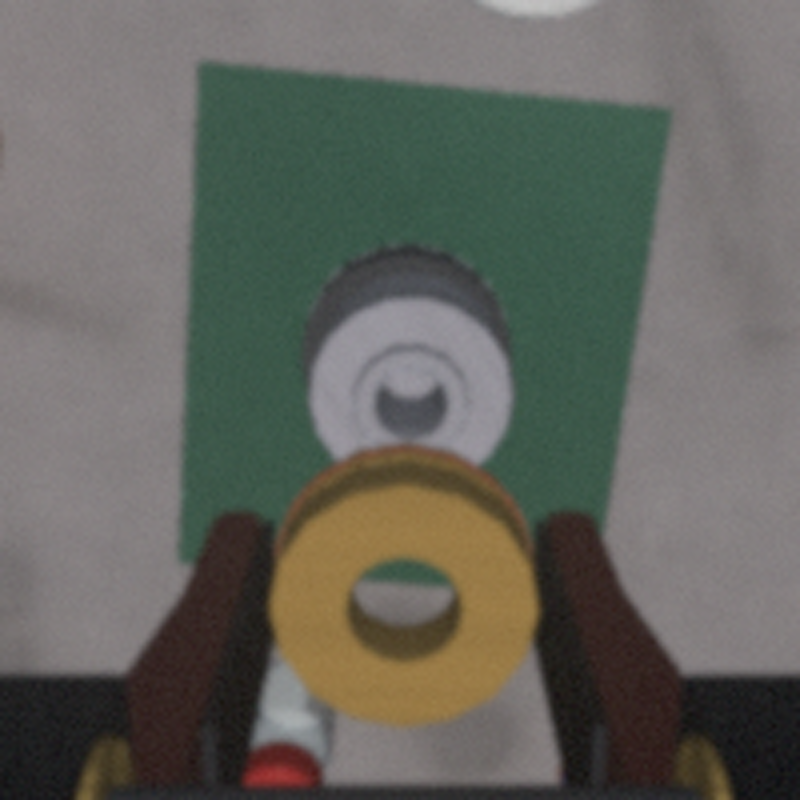

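The collar is lifted clear in the jaws at crop (405,600), and the body stays with its neck at (410,395). Moving to the small pocket at (632.6, 224.3).

```bash
python3 -m jog '[[0,[0.5,0,3],[0,0,0]],[0,[1,0,7.5],[0,0,0]],[0,[2,0,12],[0,0,0]],[0,[3,0,16.5],[0,0,0]],[0,[4,0,21],[0,0,0]],[0,[5,0,25.5],[0,0,0]],[0,[6,0,30],[0,0,0]],[0,[7,0,34.5],[0,0,0]]]'
python3 -m jog '[[0,[0.4,0,4],[0,0,0]],[0,[0.6,0,8],[0,0,0]],[0,[0.6,0,11],[0,0,0]],[0,[0.6,0,12.4],[0,0,0]],[0,[0.6,0,12.4],[0,0,0]],[0,[0.6,0,12.4],[0,0,0]]]'
python3 - <<'E'
from h import *
o=ctrl.get_obs();print(o['t'],o['ee_pos'],o['orientation'])
im=snap('wrist','w9');crop(im,'w9c',220,420,100,300,4)
W=cloud(im);m=(abs(W[...,2]-158)<5)&(abs(W[...,0]-632)<30)&(abs(W[...,1]-224)<20);p=W[m];print(len(p),p.mean(0),p.min(0),p.max(0));print(ctrl.get_obs()['ee_pos'])
hsv=cv2.cvtColor(im['color'],cv2.COLOR_RGB2HSV)
m=((hsv[...,0]>15)&(hsv[...,0]<32)&(hsv[...,1]>110)).astype(np.uint8)
n,l,st,c=cv2.connectedComponentsWithStats(m)
for i in range(1,n):
    if st[i,4]>150: print(c[i].round(1),st[i],atz(im,*c[i],9).round(1))
E
```

```text
t: 14.2
ee_pos: [625.6, 101.7, 146.8]
orientation: [-1.571, 0.001, 0.001]
ft_force: [1.0, -0.5, -0.9]
width: 41.5
t: 14.8
ee_pos: [631.6, 222.8, 147.1]
orientation: [-1.572, 0.001, 0.001]
ft_force: [-0.1, 0.2, -1.0]
width: 41.2
14.8 [631.64186252 222.76303159 147.11905865] [-1.57163929e+00  6.17323505e-04  9.62990383e-04]
2866 [630.55622634 223.75942289 157.06415411] [610.87216369 204.00015442 153.01593931] [652.81873226 243.99385281 162.83998068]
[631.78243799 222.30099148 147.26854696]
[238.1  76.5] [ 198   34   81   86 5343] [514.3 139.8   9. ]
[337.5  94.5] [ 303   60   68   70 3508] [531.3 240.    9. ]
[602.7 128.2] [593 116  20  24 333] [563.  523.8   9. ]
[320.8 226.4] [ 286  167   70  114 4897] [676.3 223.4   9. ]
[243.1 298.4] [237 285  16  32 159] [775.7 124.4   9. ]
[397.9 298.2] [389 286  17  31 186] [774.6 321.9   9. ]
[242.1 330.2] [236 318  15  22 168] [825.4 119.    9. ]
[399.4 329.5] [392 318  14  22 193] [823.6 328.1   9. ]
[373.5 363.8] [ 207  352  301   20 3881] [882.1 297.2   9. ]
```

View pics/w9c.png

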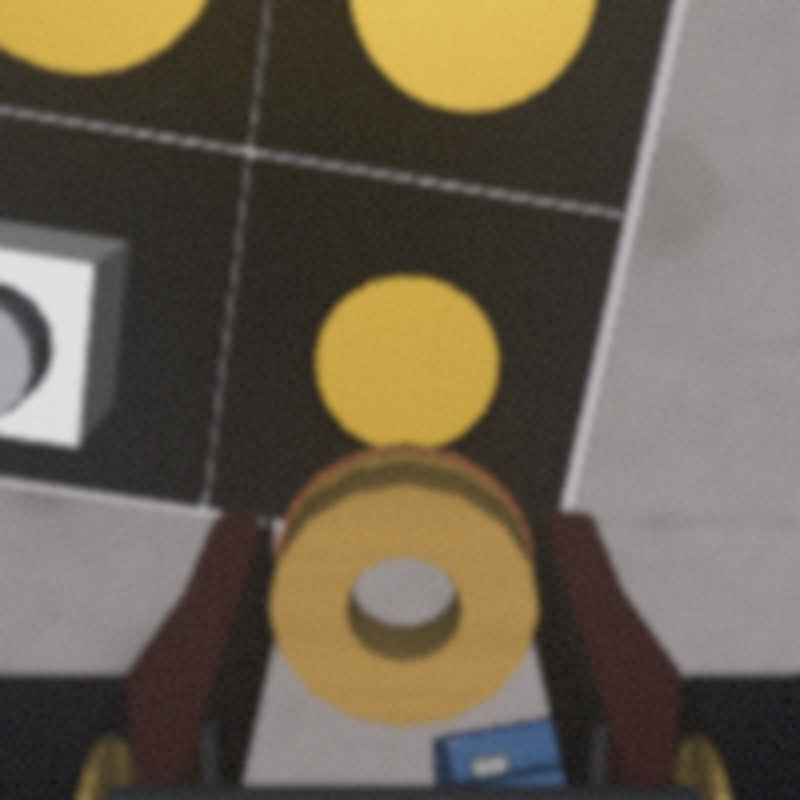

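```bash
python3 - <<'E'
from h import *
im=load('w9');f=lambda x,k,o:(x+.5)/k-.5+o
print(atz(im,f(408,4,220),f(362,4,100),9),atz(im,f(405,4,220),f(606,4,100),157.2))
E
python3 -m jog '[[0,[0.15,2,0],[0,0,0]],[0,[0.15,4.5,0],[0,0,0]],[0,[0.15,7,0],[0,0,0]],[0,[0.15,9,0],[0,0,0]],[0,[0.15,10.5,0],[0,0,0]],[0,[0.15,11.5,0],[0,0,0]],[0,[0.15,12,0],[0,0,0]],[0,[0.15,12.4,0],[0,0,0]]]'
python3 -m jog '[[0,[0,0,0],[0,0,0]],[0,[0,0.1,0],[0,0,0]],[0,[0,0.1,0],[0,0,0]]]'
```

```text
[632.37751457 224.15413064   9.        ] [631.16833588 223.38868932 157.2       ]
t: 15.65
ee_pos: [634.0, 223.6, 23.8]
orientation: [-1.571, -0.0, -0.001]
ft_force: [-0.0, 1.1, -0.9]
width: 41.4
t: 15.95
ee_pos: [633.9, 224.0, 23.2]
orientation: [-1.571, -0.001, -0.0]
ft_force: [-0.2, 0.7, -1.0]
width: 41.5
```

```bash
python3 -m jog '[[0,[0,0.15,0],[0,0,0]],[0,[0,0.3,0],[0,0,0]],[0,[0,0.3,0],[0,0,0]]]'
python3 -m jog '[[0,[0,0.05,0],[0,0,0]],[0,[0,0.1,0],[0,0,0]],[0,[0,0.1,0],[0,0,0]]]'
```

```text
t: 16.25
ee_pos: [633.3, 223.8, 19.5]
orientation: [-1.571, -0.0, 0.0]
ft_force: [-0.4, -0.0, -0.3]
width: 41.5
t: 16.55
ee_pos: [633.5, 223.9, 18.8]
orientation: [-1.571, -0.0, 0.0]
ft_force: [-0.2, 0.1, 0.9]
width: 41.3
```

```bash
python3 -m jog '[[0,[0,0.03,0],[0,0,0]],[0,[0,0.05,0],[0,0,0]],[0,[0,0.05,0],[0,0,0]]]'
python3 -m jog '[[0.6,[0,0,0],[0,0,0]],[0.7,[0,0,0],[0,0,0]],[0.7,[0,0,0],[0,0,0]],[0.7,[0,0,0],[0,0,0]],[0.7,[0,-1,0],[0,0,0]],[0.8,[0,-4,0],[0,0,0]],[0.8,[0,-8,0],[0,0,0]],[0.8,[0,-12,0],[0,0,0]]]'
python3 - <<'E'
from h import *
im=snap('wrist','w10');crop(im,'w10c',220,420,100,300,4);im=snap('side','s10');crop(im,'s10c',270,420,130,250,5)
W=cloud(load('w10'));m=(abs(W[...,2]-29)<3)&(abs(W[...,0]-632)<30)&(abs(W[...,1]-224)<30);p=W[m];print(len(p),p.mean(0),p.min(0),p.max(0))
print(ctrl.get_obs()['ee_pos'])
E
```

```text
t: 16.85
ee_pos: [633.5, 223.9, 18.7]
orientation: [-1.571, -0.0, 0.0]
ft_force: [-1.9, -0.1, 5.1]
width: 41.3
t: 17.65
ee_pos: [633.2, 223.7, 139.7]
orientation: [-1.571, 0.0, 0.001]
ft_force: [0.3, -0.1, -0.3]
width: 70.2
1013 [633.20450445 224.12089138  28.83969157] [613.32684476 203.72460035  26.06152823] [653.98482483 244.26813382  30.95371904]
[637.31708921 225.12600995 145.22667981]
```

View pics/w10c.png

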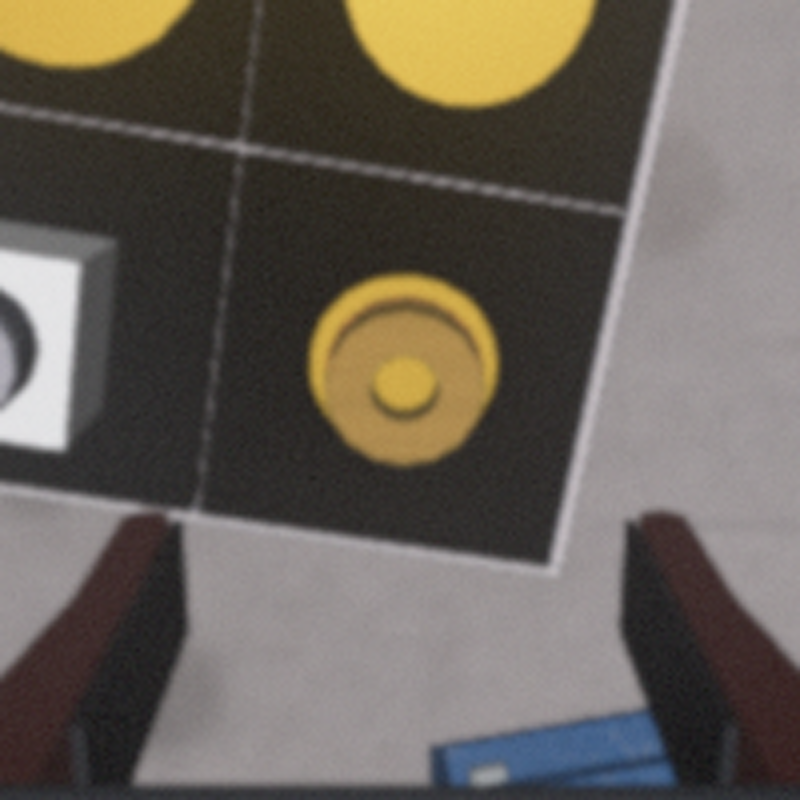

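View pics/s10c.png

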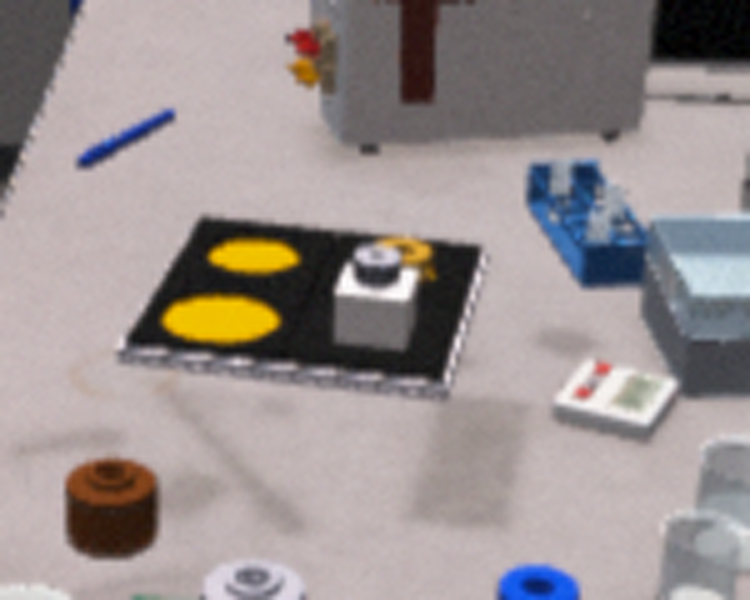

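The collar is flat in the smallest pocket, top at z 28.8 and centred at (633.2,224.1) against the pocket at (632.5,224.2). Next is the body.

```bash
python3 -m jog '[[1,[-0.5,-0.5,-3],[0,0,0]],[1,[-1,-1,-7.5],[0,0,0]],[1,[-2,-1,-12],[0,0,0]],[1,[-3,-1,-16.5],[0,0,0]],[1,[-4,-1,-21],[0,0,0]],[1,[-5,-1,-25.5],[0,0,0]],[1,[-6,-1,-30],[0,0,0]],[1,[-7,-1,-34.5],[0,0,0]]]'
python3 -m jog '[[1,[-0.4,0,-4],[0,0,0]],[1,[-0.6,0,-8],[0,0,0]],[1,[-0.6,0,-11],[0,0,0]],[1,[-0.6,0,-12.3],[0,0,0]],[1,[-0.6,0,-12.3],[0,0,0]],[1,[-0.6,0,-12.3],[0,0,0]]]'
python3 - <<'E'
from h import *
o=ctrl.get_obs();print(o['t'],o['ee_pos'],o['orientation'])
im=snap('wrist','w11');crop(im,'w11c',220,420,100,300,4)
W=cloud(im);m=(abs(W[...,2]-58)<2.5)&(abs(W[...,0]-557)<28)&(abs(W[...,1]+244)<28);p=W[m];print(len(p),p.mean(0),p.min(0),p.max(0));print(ctrl.get_obs()['ee_pos'])
E
```

```text
t: 18.55
ee_pos: [562.8, -122.8, 148.3]
orientation: [-1.571, -0.0, 0.0]
ft_force: [0.5, 0.3, -0.3]
width: 88.2
t: 19.15
ee_pos: [557.3, -243.2, 147.9]
orientation: [-1.57, 0.0, 0.001]
ft_force: [0.4, 0.7, -0.2]
width: 87.9
19.15 [ 557.3468066  -243.16012069  147.89048688] [-1.57008409e+00  4.24399690e-04  6.91105867e-04]
1370 [ 554.93065493 -244.38198095   57.92114195] [ 532.02677466 -269.23899697   55.5048013 ] [ 581.14768734 -220.21555261   60.44428763]
[ 557.46405425 -242.72793347  147.96865552]
```

View pics/w11c.png

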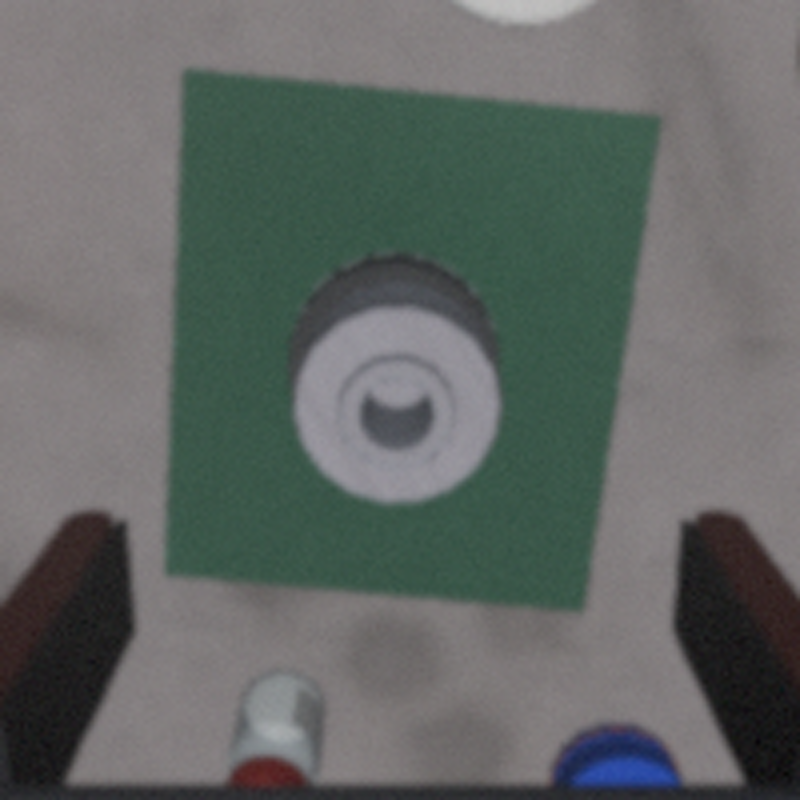

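Body shoulder at crop (398,405), about 1.5 mm off the jaw centre. Correcting and descending to z≈36.

```bash
python3 -m jog '[[1,[-0.1,2.5,-0.15],[0,0,0]],[1,[-0.1,5,-0.15],[0,0,0]],[1,[-0.1,7.5,-0.15],[0,0,0]],[1,[-0.1,9.5,-0.15],[0,0,0]],[1,[-0.1,10.6,-0.15],[0,0,0]],[1,[-0.1,11.2,-0.15],[0,0,0]],[1,[-0.1,11.2,-0.15],[0,0,0]],[1,[-0.1,11.2,-0.15],[0,0,0]]]'
python3 -m jog '[[0,[0,0,0],[0,0,0]],[0,[0,0,0],[0,0,0]],[0,[0,0,0],[0,0,0]],[0,[0,0,0],[0,0,0]],[0,[0,0,0],[0,0,0]],[0,[0,0,0],[0,0,0]],[0,[0,0,0],[0,0,0]]]'
python3 -m jog '[[0,[0,-0.5,0],[0,0,0]],[0,[0,-1.2,0],[0,0,0]],[0,[0,-2.5,0],[0,0,0]],[0,[0,-4,0],[0,0,0]],[0,[0,-6,0],[0,0,0]],[0,[0,-8.5,0],[0,0,0]],[0,[0,-11,0],[0,0,0]],[0,[0,-11,0],[0,0,0]]]'
python3 - <<'E'
from h import *
im=snap('wrist','w12');crop(im,'w12c',220,420,100,300,4)
E
```

```text
t: 20.0
ee_pos: [557.3, -245.6, 37.0]
orientation: [-1.571, -0.001, -0.0]
ft_force: [-0.6, -0.1, 0.6]
width: 88.1
t: 20.7
ee_pos: [556.6, -245.6, 36.3]
orientation: [-1.571, -0.0, 0.0]
ft_force: [-0.2, 0.9, 2.2]
width: 50.2
t: 21.5
ee_pos: [559.1, -246.8, 150.8]
orientation: [-1.574, -0.006, -0.005]
ft_force: [-0.4, -0.6, -2.7]
width: 50.4
```

View pics/w12c.png

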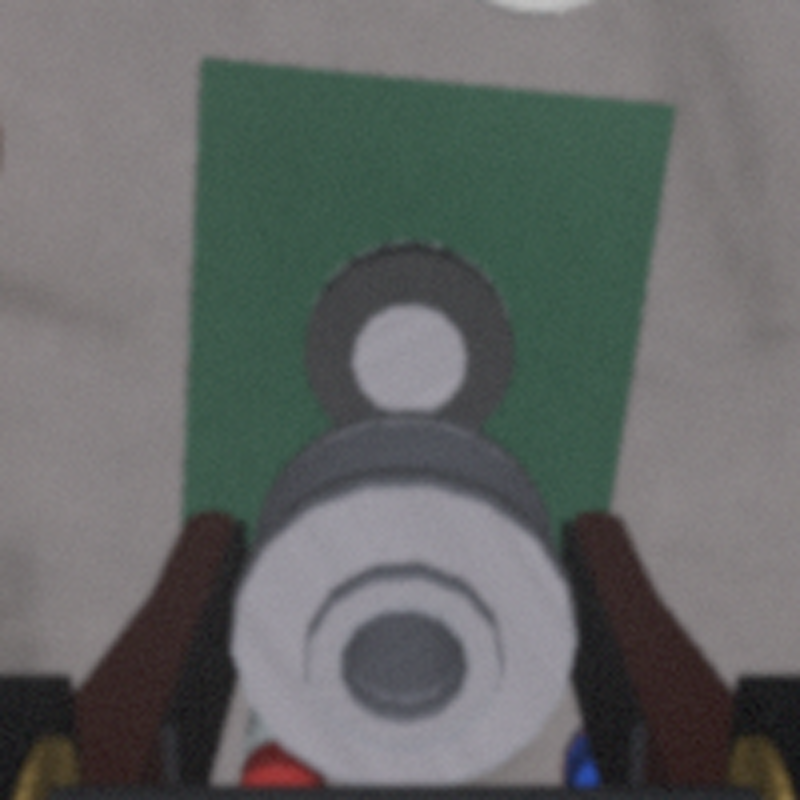

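```bash
python3 -m jog '[[0,[0,0,3],[0,0,0]],[0,[-0.3,0,7.5],[0,0,0]],[0,[-0.6,0,12],[0,0,0]],[0,[-0.9,0,16.5],[0,0,0]],[0,[-1.2,0,21],[0,0,0]],[0,[-1.5,0,25.5],[0,0,0]],[0,[-1.8,0,30],[0,0,0]],[0,[-2.1,0,34.5],[0,0,0]]]'
python3 -m jog '[[0,[-0.3,0,4],[0,0,0]],[0,[-0.3,0,8],[0,0,0]],[0,[-0.3,0,12],[0,0,0]],[0,[-0.3,0,14.1],[0,0,0]],[0,[-0.3,0,14.1],[0,0,0]],[0,[-0.3,0,14.1],[0,0,0]]]'
python3 - <<'E'
from h import *
o=ctrl.get_obs();print(o['t'],o['ee_pos'],o['orientation'])
im=snap('wrist','w13');crop(im,'w13c',220,420,100,300,4)
W=cloud(im);m=(abs(W[...,2]-168)<10)&(abs(W[...,0]-532)<35)&(abs(W[...,1]-240)<24);p=W[m];print(len(p),p.mean(0),np.median(p,0),p.min(0),p.max(0));print(ctrl.get_obs()['ee_pos'])
E
```

```text
t: 22.35
ee_pos: [534.3, 100.9, 145.1]
orientation: [-1.571, 0.001, 0.001]
ft_force: [0.9, -0.0, -3.0]
width: 50.2
t: 22.95
ee_pos: [531.5, 240.0, 145.0]
orientation: [-1.572, 0.0, 0.003]
ft_force: [0.4, 0.2, -3.1]
width: 49.7
22.95 [531.51917675 240.01018521 144.99865412] [-1.57197792e+00  4.06580888e-04  2.69754335e-03]
5228 [528.13579732 240.27629983 167.44219186] [526.53421303 240.19443395 166.75402873] [505.77555768 216.00960103 158.0001823 ] [555.45568995 263.95687632 174.4522264 ]
[531.67855461 239.38872132 145.19355049]
```

View pics/w13c.png

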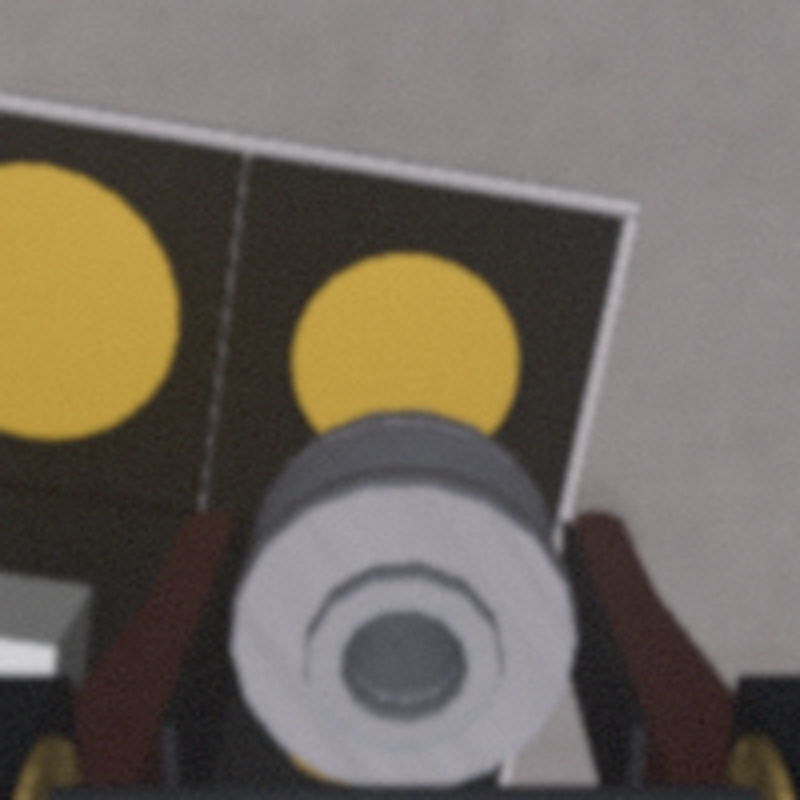

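```bash
python3 -m jog '[[0,[0.05,2,0],[0,0,0]],[0,[0.05,4.5,0],[0,0,0]],[0,[0.05,7,0],[0,0,0]],[0,[0.05,9,0],[0,0,0]],[0,[0.05,10.3,0],[0,0,0]],[0,[0.05,11.1,0],[0,0,0]],[0,[0.05,11.5,0],[0,0,0]],[0,[0.05,11.5,0],[0,0,0]]]'
python3 -m jog '[[0,[0,0.15,0],[0,0,0]],[0,[0,0.3,0],[0,0,0]],[0,[0,0.3,0],[0,0,0]]]'
```

```text
t: 23.8
ee_pos: [533.2, 240.1, 31.2]
orientation: [-1.571, 0.0, -0.0]
ft_force: [0.3, 0.2, -4.2]
width: 50.1
t: 24.1
ee_pos: [533.2, 240.5, 28.5]
orientation: [-1.571, -0.001, -0.0]
ft_force: [0.4, -0.6, -3.5]
width: 49.9
```

```bash
python3 -m jog '[[0,[0,0.15,0],[0,0,0]],[0,[0,0.35,0],[0,0,0]],[0,[0,0.35,0],[0,0,0]]]'
python3 -m jog '[[0,[0,0.05,0],[0,0,0]],[0,[0,0.1,0],[0,0,0]],[0,[0,0.1,0],[0,0,0]]]'
```

```text
t: 24.4
ee_pos: [532.8, 240.3, 24.4]
orientation: [-1.571, 0.0, 0.001]
ft_force: [-0.4, 0.5, -2.9]
width: 50.1
t: 24.7
ee_pos: [533.0, 240.3, 23.6]
orientation: [-1.571, -0.0, 0.0]
ft_force: [-0.4, 0.2, -3.6]
width: 49.9
```

```bash
python3 -m jog '[[0,[0,0.05,0],[0,0,0]],[0,[0,0.1,0],[0,0,0]],[0,[0,0.1,0],[0,0,0]]]'
```

```text
t: 25.0
ee_pos: [533.1, 240.3, 23.3]
orientation: [-1.571, -0.0, 0.0]
ft_force: [-2.7, -1.2, 4.2]
width: 49.9
```

Contact; release and rise.

```bash
python3 -m jog '[[0.7,[0,0,0],[0,0,0]],[0.8,[0,0,0],[0,0,0]],[0.8,[0,0,0],[0,0,0]],[0.8,[0,0,0],[0,0,0]],[0.8,[0,-1,0],[0,0,0]],[0.8,[0,-4,0],[0,0,0]],[0.8,[0,-8,0],[0,0,0]],[0.8,[0,-12,0],[0,0,0]]]'
python3 - <<'E'
from h import *
im=snap('wrist','w14');crop(im,'w14c',220,420,100,300,4);im=snap('side','s14');crop(im,'s14c',270,420,130,250,5)
W=cloud(load('w14'));m=(abs(W[...,2]-45)<2.5)&(abs(W[...,0]-532)<35)&(abs(W[...,1]-240)<35);p=W[m];print(len(p),p.mean(0),p.min(0),p.max(0))
print(ctrl.get_obs()['ee_pos'])
E
```

```text
t: 25.8
ee_pos: [532.6, 240.2, 144.2]
orientation: [-1.571, 0.0, 0.001]
ft_force: [0.7, 1.9, -0.4]
width: 70.3
1278 [531.31989666 240.60741731  44.92044738] [508.35248692 215.96587883  42.5796875 ] [556.92849956 264.88390356  47.45361756]
[536.40104314 241.80828752 148.76159627]
```

View pics/w14c.png

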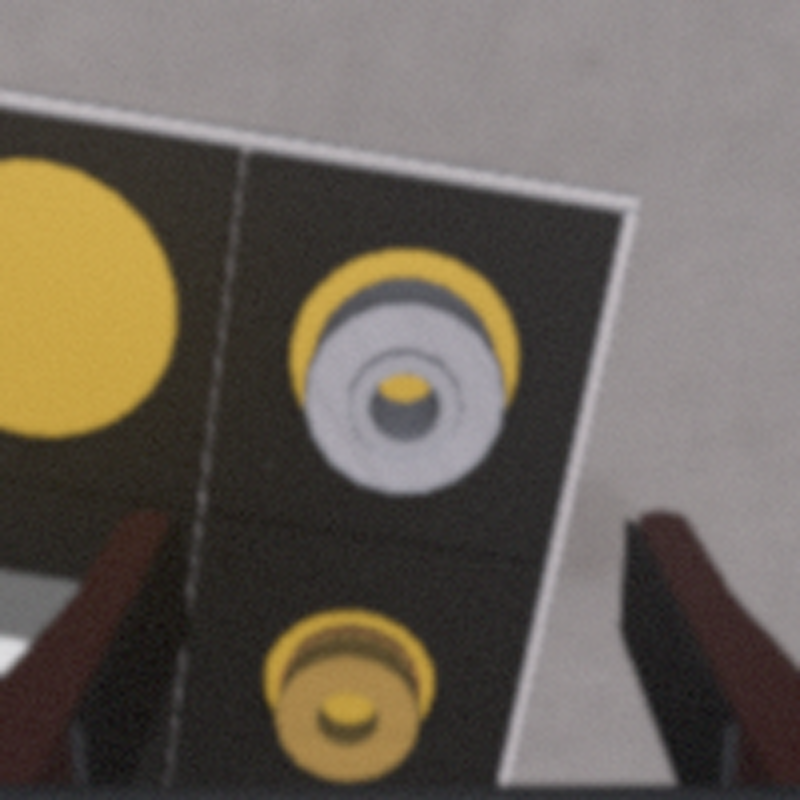

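View pics/s14c.png

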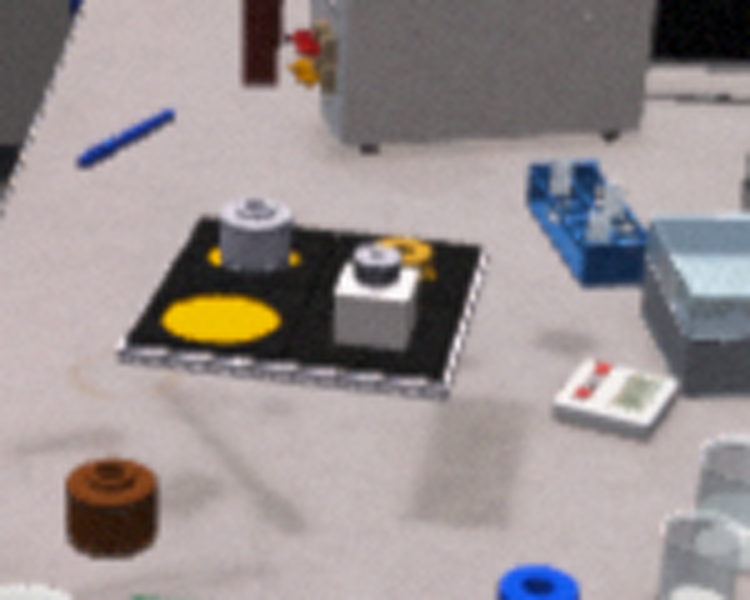

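The body is seated: shoulder at z 44.9, centred at (531.3,240.6). Now the base.

```bash
python3 -m jog '[[1,[0.3,0,-3],[0,0,0]],[1,[0.6,0,-7.5],[0,0,0]],[1,[0.9,0,-12],[0,0,0]],[1,[1.2,0,-16.5],[0,0,0]],[1,[1.5,0,-21],[0,0,0]],[1,[1.8,0,-25.5],[0,0,0]],[1,[2.1,0,-30],[0,0,0]],[1,[2.3,0,-34.5],[0,0,0]]]'
python3 -m jog '[[1,[0,0,-4],[0,0,0]],[1,[0,0,-8],[0,0,0]],[1,[0,0,-12],[0,0,0]],[1,[0,0,-14],[0,0,0]],[1,[0,0,-14],[0,0,0]],[1,[0,0,-14],[0,0,0]]]'
python3 - <<'E'
from h import *
o=ctrl.get_obs();print(o['t'],o['ee_pos'],o['orientation'])
im=snap('wrist','w15');crop(im,'w15c',220,420,100,300,4)
W=cloud(im)
for z in(22,27):
  m=(abs(W[...,2]-z)<2.2)&(abs(W[...,0]-557)<34)&(abs(W[...,1]+244)<34);p=W[m];print(len(p),p.mean(0),p.min(0),p.max(0))
print(ctrl.get_obs()['ee_pos'])
E
```

```text
t: 26.7
ee_pos: [555.8, -106.5, 142.7]
orientation: [-1.571, -0.0, 0.0]
ft_force: [0.8, -0.1, -0.6]
width: 87.8
t: 27.3
ee_pos: [555.6, -244.5, 142.4]
orientation: [-1.57, 0.001, -0.0]
ft_force: [0.3, 0.8, 0.3]
width: 88.1
27.3 [ 555.60720151 -244.49681411  142.37240387] [-1.57019336e+00  1.25273052e-03 -1.50199410e-04]
1548 [ 555.04887479 -245.51825015   21.9791342 ] [ 528.11067682 -273.55632351   19.8109233 ] [ 584.60622583 -216.89739079   24.19814748]
641 [ 556.28968015 -245.5111508    27.01297003] [ 541.49231896 -260.38655016   24.94921611] [ 571.28573331 -230.97531042   29.17789539]
[ 555.69154102 -243.81418616  142.37771186]
```

View pics/w15c.png

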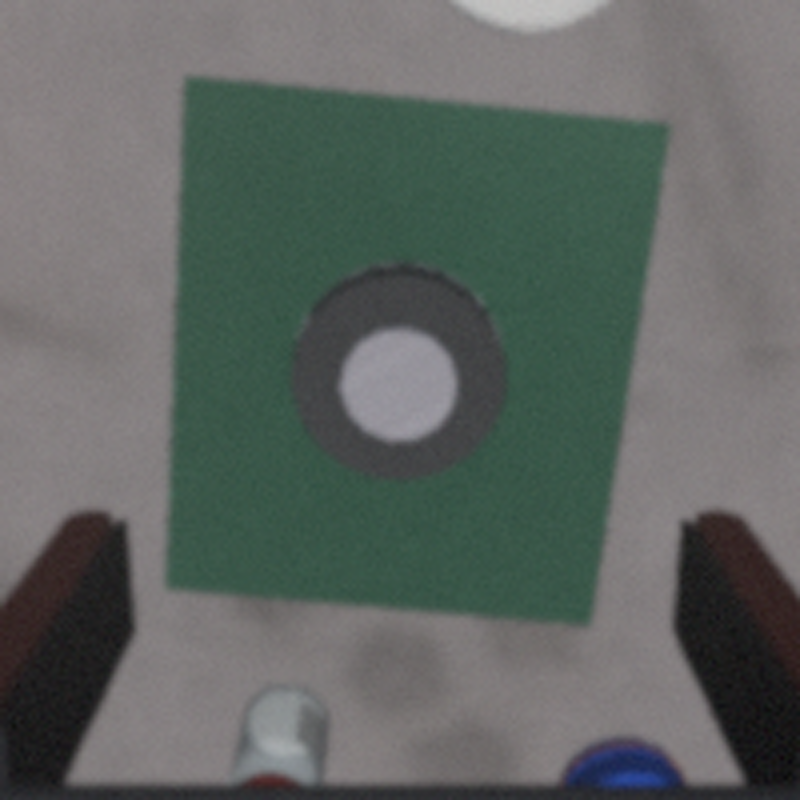

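```bash
python3 -m jog '[[1,[0,2.5,0],[0,0,0]],[1,[0,5,0],[0,0,0]],[1,[0,7.5,0],[0,0,0]],[1,[0,10,0],[0,0,0]],[1,[0,12,0],[0,0,0]],[1,[0,12.8,0],[0,0,0]],[1,[0,13.0,0],[0,0,0]],[1,[0,13.0,0],[0,0,0]]]'
python3 -m jog '[[0,[0,0,0],[0,0,0]],[0,[0,0,0],[0,0,0]],[0,[0,0,0],[0,0,0]],[0,[0,0,0],[0,0,0]],[0,[0,0,0],[0,0,0]],[0,[0,0,0],[0,0,0]]]'
```

```text
t: 28.15
ee_pos: [556.5, -244.2, 13.2]
orientation: [-1.571, -0.001, 0.001]
ft_force: [-0.4, -0.1, -0.0]
width: 88.0
t: 28.75
ee_pos: [556.4, -245.0, 13.1]
orientation: [-1.571, -0.001, -0.0]
ft_force: [-1.4, -1.4, 3.4]
width: 57.2
```

```bash
python3 -m jog '[[0,[0,-0.3,0],[0,0,0]],[0,[0,-0.6,0],[0,0,0]],[0,[0,-1.2,0],[0,0,0]],[0,[0,-2.5,0],[0,0,0]],[0,[0,-4.5,0],[0,0,0]],[0,[0,-7,0],[0,0,0]],[0,[0,-10,0],[0,0,0]],[0,[0,-13,0],[0,0,0]]]'
python3 - <<'E'
from h import *
im=snap('wrist','w16');crop(im,'w16c',220,420,100,300,4)
E
```

```text
t: 29.55
ee_pos: [555.8, -244.5, 144.5]
orientation: [-1.571, -0.0, 0.0]
ft_force: [0.6, -0.4, -3.7]
width: 56.9
```

View pics/w16c.png

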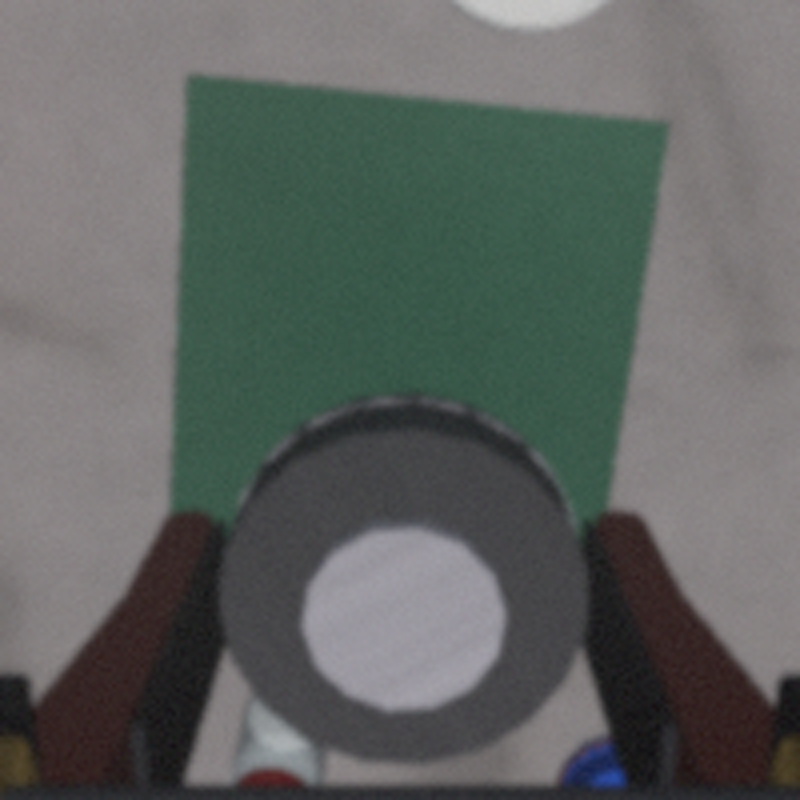

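Base held level at crop (403,600). Moving to the largest pocket at (514.4,140).

```bash
python3 -m jog '[[0,[-0.4,0,3],[0,0,0]],[0,[-0.9,0,7.5],[0,0,0]],[0,[-1.4,0,12],[0,0,0]],[0,[-1.9,0,16.5],[0,0,0]],[0,[-2.4,0,21],[0,0,0]],[0,[-2.9,0,25.5],[0,0,0]],[0,[-3.4,0,30],[0,0,0]],[0,[-4,0,34],[0,0,0]]]'
python3 -m jog '[[0,[-0.1,0,3],[0,0,0]],[0,[-0.1,0,4.5],[0,0,0]],[0,[-0.1,0,4.5],[0,0,0]],[0,[-0.1,0,4.5],[0,0,0]]]'
python3 - <<'E'
from h import *
o=ctrl.get_obs();print(o['t'],o['ee_pos'],o['orientation'])
im=snap('wrist','w17');crop(im,'w17c',220,420,100,300,4)
W=cloud(im);m=(W[...,2]>145)&(W[...,2]<160)&(abs(W[...,0]-515)<40)&(abs(W[...,1]-140)<27);p=W[m];print(len(p),p.mean(0),np.median(p,0),p.min(0),p.max(0));print(ctrl.get_obs()['ee_pos'])
E
```

```text
t: 30.4
ee_pos: [515.6, 97.4, 143.0]
orientation: [-1.571, -0.001, -0.0]
ft_force: [1.0, 0.3, -3.6]
width: 56.9
t: 30.8
ee_pos: [515.0, 139.8, 142.7]
orientation: [-1.571, -0.001, 0.001]
ft_force: [-0.3, 0.2, -3.3]
width: 56.7
30.8 [514.97709728 139.84771054 142.66329002] [-1.57120479e+00 -5.09650686e-04  6.69784702e-04]
6253 [512.22028128 140.08927321 152.84472746] [511.18181113 139.97667955 151.79964353] [486.15960129 113.01150952 145.04173558] [543.58852417 166.97987983 158.23206904]
[514.98705944 139.40470776 142.62675956]
```

View pics/w17c.png

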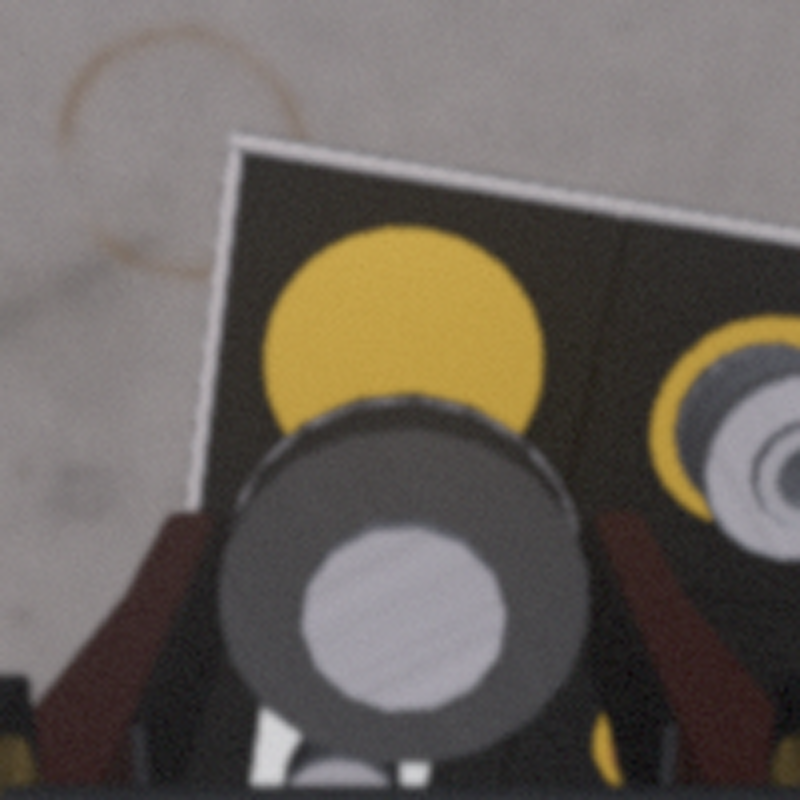

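```bash
python3 -m jog '[[0,[0,2,0],[0,0,0]],[0,[0,4.5,0],[0,0,0]],[0,[0,7,0],[0,0,0]],[0,[0,9,0],[0,0,0]],[0,[0,10.5,0],[0,0,0]],[0,[0,11.3,0],[0,0,0]],[0,[0,11.6,0],[0,0,0]],[0,[0,11.6,0],[0,0,0]]]'
python3 -m jog '[[0,[0,0.15,0],[0,0,0]],[0,[0,0.4,0],[0,0,0]],[0,[0,0.4,0],[0,0,0]]]'
```

```text
t: 31.65
ee_pos: [515.3, 140.1, 26.8]
orientation: [-1.571, 0.0, -0.0]
ft_force: [-0.7, 0.1, -3.3]
width: 56.8
t: 31.95
ee_pos: [515.1, 140.4, 22.9]
orientation: [-1.571, -0.001, -0.0]
ft_force: [0.1, 0.6, -4.5]
width: 57.1
```

```bash
python3 -m jog '[[0,[0,0.1,0],[0,0,0]],[0,[0,0.2,0],[0,0,0]],[0,[0,0.2,0],[0,0,0]]]'
python3 -m jog '[[0,[0,0.05,0],[0,0,0]],[0,[0,0.1,0],[0,0,0]],[0,[0,0.1,0],[0,0,0]]]'
```

```text
t: 32.25
ee_pos: [515.0, 140.3, 20.6]
orientation: [-1.571, -0.0, 0.0]
ft_force: [0.1, -0.0, -3.9]
width: 56.7
t: 32.55
ee_pos: [515.0, 140.3, 20.1]
orientation: [-1.571, -0.0, 0.0]
ft_force: [-2.0, -0.0, 3.7]
width: 56.8
```

Contact; release, rise, and check everything.

```bash
python3 -m jog '[[0.75,[0,0,0],[0,0,0]],[0.8,[0,0,0],[0,0,0]],[0.8,[0,0,0],[0,0,0]],[0.8,[0,0,0],[0,0,0]],[0.8,[0,-1,0],[0,0,0]],[0.8,[0,-4,0],[0,0,0]],[0.8,[0,-8,0],[0,0,0]],[0.8,[0,-12,0],[0,0,0]]]'
python3 -m jog '[[0.8,[-0.5,-3,0],[0,0,0]],[0.8,[-1,-5,0],[0,0,0]],[0.8,[-1,-5,0],[0,0,0]],[0.8,[-1,-5,0],[0,0,0]]]'
python3 - <<'E'
from h import *
w=snap('wrist','w18');s=snap('side','s18');crop(s,'s18c',240,420,150,300,4);t=snap('top','t18');crop(t,'t18c',190,440,90,250,3)
W=cloud(w)
for n,x,y,z,r in[('base shoulder',515,140,29,33),('base spigot',515,140,34,25),('body',532,240,45,30),('collar',633,224,29,26),('head',615,124,69,22)]:
  m=(abs(W[...,2]-z)<2.3)&(np.hypot(W[...,0]-x,W[...,1]-y)<r);p=W[m];print(n,len(p),p.mean(0).round(1),p.min(0).round(1),p.max(0).round(1)) if len(p) else print(n,0)
a=load('top0');d=cv2.absdiff(a['color'],t['color']).max(2);print('petri/vial diff',d[217:245,348:376].max(),d[145:165,374:390].max())
print(ctrl.get_obs())
E
```

```text
t: 33.35
ee_pos: [514.6, 140.2, 141.3]
orientation: [-1.571, 0.001, 0.001]
ft_force: [0.8, 1.1, -0.5]
width: 70.1
t: 33.75
ee_pos: [505.0, 140.3, 190.0]
orientation: [-1.571, -0.001, -0.001]
ft_force: [-0.5, 0.3, 0.0]
width: 70.6
base shoulder 1187 [513.8 140.4  29. ] [486.6 111.9  26.7] [543.5 168.2  31.3]
base spigot 491 [515.  140.5  33.9] [500.2 125.6  31.7] [530.  155.5  35.7]
body 891 [531.1 239.4  44.9] [508.1 215.7  42.8] [556.6 264.8  47.3]
collar 266 [636.6 214.5  28.9] [615.4 203.4  26.8] [654.8 230.1  30.9]
head 444 [615.  124.3  69.1] [600.1 109.2  66.8] [631.  137.9  71.1]
petri/vial diff 5 7
{'t': 33.9, 'qpos': array([ 2.48197162e-01,  3.21795386e-01,  1.87962401e+00, -4.43440439e-05,
        9.42426570e-01, -1.32272826e+00]), 'qvel': array([-0.00131235,  0.00650311, -0.00352025, -0.00062898,  0.00230451,
       -0.00138071]), 'joint_torque': array([ 2.23574083e-02, -4.55985618e+01, -2.42267257e+01,  3.34813900e-03,
        7.43815186e-02, -4.48762594e-04]), 'ee_pos': array([504.37374162, 140.08433578, 188.43833311]), 'orientation': array([-1.57138379,  0.00158686,  0.00183067]), 'ft_force': array([0.20690427, 1.32422912, 0.47480726]), 'moment': array([ 0.01308026, -0.00223312, -0.03427993]), 'width': 70.21459374220288}
```

View pics/w18.png

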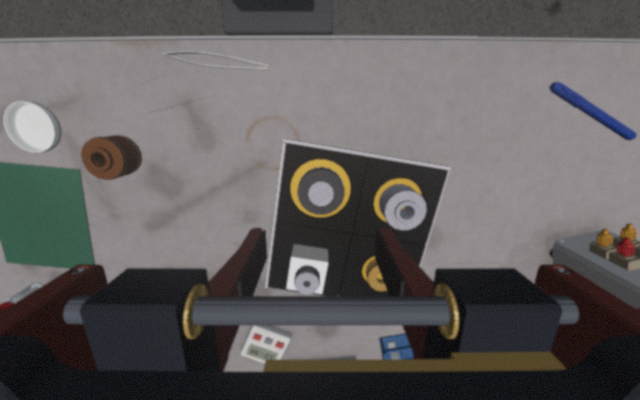

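View pics/s18c.png

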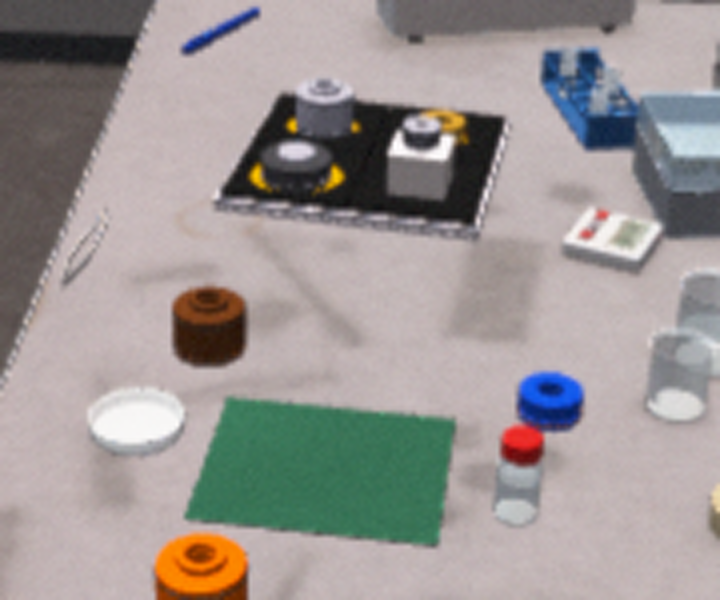

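All four parts sit in their places. In the wrist view they are at base (320,190), body (405,210), head (308,278) and collar (376,272). The side view shows the mat empty and the dish and vial where they stood. The collar's mean in this last reading is skewed because a finger hides part of it; its height still reads 28.9.

```bash
python3 -c "
from workcell import ctrl
print(ctrl.close_job())"
```

```text
the job is handed in; nothing more can be done
None
```

I took the die apart from the top down and put each part in its own place before starting the next: plunger in the post hole, then collar, body and base in their pockets. The job was handed in at about 34 s of the 109 s allowed; it gave no verdict. Each part was lowered until the force reading showed contact, then let go.

| Part | Height measured, mm | Height expected, mm | Distance from its place's centre |
|---|---|---|---|
| Plunger (top of head) | 69.1 | 69 | about 1 mm |
| Collar (top) | 28.9 | 29 | about 1 mm |
| Body (shoulder) | 44.9 | 45 | about 1 mm |
| Base (shoulder) | 29.0 | 29 | about 1 mm |

- **Petri dish and vial:** the top-camera pictures from the start and the end show no change at either one. The look-alikes were not touched either.
- **Disagreements:** in the last picture a finger hid part of the collar, so its centre read off by about 10 mm. I relied on the clear view taken just after placing it. Early on, the side camera put y about 5 mm away from the other two cameras; I went by the wrist camera.

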